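# Hook the tongued rib into the slotted bracket base

## Robot

A 6-joint arm with a two-finger parallel gripper is mounted at the origin on a cart in front of the work surface, level with it; the furniture and walls round the work are solid. World frame = base frame: x ahead of the robot, y to its left, z up, the work surface at z = 0. Lengths are in m, angles in rad, forces in N, time in s.
With the tool pointing down it reaches from about 0.275 to 0.725 m from the base axis. Payload 5.6 kg.
Tool frame: the origin (TCP) lies at the very end of the fingers, on their centre line; the grasp point (between the pads) lies 19 mm behind it; z points along the fingers, y is the line along which they close (so a half turn about z gives the same grasp; the last joint's range is limited). The gripper opens to 85 mm and grips with 20 to 120 N. Pads are 22 mm wide; open, the fingers measure 114 mm over their backs; the gripper's body (76 mm by 85 mm) begins 54 mm behind the grasp point. The pads swing forward as they close: fully open they stand 13 mm farther back than shut.
Start: joints at [0.285, 0.255, 0.108, 0, -1.424, -0.285], TCP at [0.55, 0, 0.231] pointing down, gripper open.
Joint ranges: [-2.95, 2.95], [-1.21, 1.97], [-1.09, 1.5], [-2.87, 1.71], [-2.94, -0.07], [-3.05, 3.05]. Speed limits (rad/s): [2.57, 2.57, 3.14, 3.14, 3.14, 3.14].

## Interface

Orientations are given as a unit quaternion [w, x, y, z].
In Python, from workcell import robot, vision, order gives the robot as it stands. The module is installed in compiled form; this text tells all that it offers.
- The arm moves only by the tool step_arm, never from a script. Its arguments are lists of equal length, an entry for each row: "linear": the shift along the tool's x, y, z in m, a list of three; "twist": the turn about the tool's z in units of 5 degrees (1.0 is 5 degrees). A call has 1 to 12 rows; each row shifts and turns the commanded pose from where the row before left it, along the tool's axes as they then stand; what a row does not reach is not made up. A row lasts 1/12 s, in which the tool goes at most 41.7 mm and 7.16 degrees, less where a joint would pass 70% of its speed; a pose out of reach is approached as far as the arm can. A call is refused whole if a number of a shift passes 0.0417 or a number of a turn 1, either way. A call with a gripper value outside its range is refused whole. "grip" is the opening, from 0 (shut) to 1 (fully open), set as the call begins (left out, the last holds). The fingers move at their own pace and stop on an object; the grip force is fixed at half the most. Time passes only in rows, so rows that do not move let the fingers close. It gives the time, the measured TCP pose, the force, the opening and the grip force at its end, in the units of the state.
- robot.sense(): the state, without advancing time (a new reading comes with each control period).
- vision.snapshot(name): name is "scene" or "side" or "wrist"; returns a dict with "frame" (384x512x3 uint8, red, green, blue), "mtx" (3x3 intrinsics, pixels), "D" ([k1, k2, p1, p2, k3] as OpenCV has them; the pictures are not rectified), "pose" (4x4, takes a point from camera to world coordinates). Camera axes: x right, y up, looking along -z (the intrinsics and any distortion apply to the point x, -y, -z); pixel columns grow to the right and rows downward; lengths in m; the calibration is good to about 2 mm. A picture is of the moment at which its call begins. There is no depth.
- order.finish_job(): hands the job in; it is judged then, once.
The state is a dict: "time": time; "joints": joint angles; "dq": joint speeds; "effort": joint torques, N m; "tcp_pos": TCP position; "tool_rot": TCP orientation; "contact_force": force on the tool from outside, world axes, zero at the start; "ft_torque": the same for the moment, N m; "gripper_width": finger opening in m; "grip_force": force on a finger pad.
Only numpy, scipy, OpenCV 4.12 (cv2) and the standard library are available. Lean on these libraries where they do the work, as an engineer would, in place of code of your own. Each camera call takes 0.05 s, during which the arm holds its last target. There are 200 camera calls.

## Task

Two steel ribs stand edge-on in the kerfed wooden block. Take the one with the hooked tongue and fit it to the bracket base ready for tack welding: lean it nose up so that the hook threads down through the narrow slot (the top was tacked on by eye, so feel for it), then tip it level so that the hook catches under the plate at the end of the slot away from the upright plate and the rib sits fully home, standing upright. Leave the plain rib standing in its kerf.

Things in the scene. Friction and masses are not known exactly. Their poses are not given: they have to be found in the camera images.
- rib_grip (a point): Grip point of the hooked rib, a flat steel plate 10 mm thick, 0.25 to 0.5 kg, mid-thickness, 46 mm above its foot line. Rib axes: x along it to its tall straight nose edge, y through its thickness, z up. Outline (x,z) mm from here: heel (-59,-46),(-59,-24), slope up to (22,34), top to (49,34), nose edge down to (49,-46). It stands upright in a kerf of the block; lift it straight up 45 mm to clear.
- rib_foot (a point): Same rib and axes: on its foot line (x 5 mm to the heel of the grip point, 46 mm below it), mid-thickness. Below the foot line hangs a tongue 8 mm deep from x -44 to +42 mm from here, its nose corner cut 7x6 mm. The foot line beyond the tongue is the shoulders that rest on the base plate: 10 mm at the heel, 12 mm at the nose.
- rib_heel (a point): Same rib and axes: rear end of the foot line (heel corner), 54 mm to the heel of the foot point. To thread the hook, lean the rib 35 degrees nose up about y and bring it down with this corner about 9 mm inside the slot's end: that leaves 8 mm to spare fore and aft. Below 20 degrees it jams unless the toe is under the plate; once it is, draw the rib back while tipping it level.
- rib_toe (a point): Same rib and axes: tip of the hook's toe, mid-thickness, 63 mm to the heel of the foot point and 15 mm below the foot line. The hook's neck is the tongue's rear 19 mm (44 to 25 mm to the heel of the foot point), 24 mm deep; from it the toe points rearwards 19 mm, its upper face 12 mm and its underside 24 mm below the foot line, nose-side bottom corner of the neck cut off.
- slot_ref (a point): Bracket base: two bolted legs (182 mm over the feet, fixed) carrying a slotted top with an upright plate. Point: where the slot's end away from the upright plate should be, at the top's upper face, 50 mm above the bench. Axes: x along the slot to the upright plate, y across, z up. The top was tacked on by eye: slot and upright plate lie off together, up to 6 mm in x, 8 in y (parallel, height true).
- base: Same base, same axes, origin at bench height below slot_ref. From the slot's true end: top plate 8 mm thick, x -45 to 114, y -65 to 65, open below; through slot x 0 to 92, 13 mm wide; near face of the upright plate at x 106 (70 mm high). Tongue plus toe are 105 mm long, so the hook cannot go straight down. Rib seated: foot point at x 47, y 0, level with the top; play 3 mm in x, 1.5 mm in y.
- block: Wooden block fixed to the bench, 56 (x) x 150 (y) x 50 mm high, origin under its centre. Two through kerfs along x, 13 mm wide, 26 mm deep (floor 24 mm above the bench), at y +38 and -38 mm. A rib stands in each, nose to +x, heel (and hook) overhanging the -x face; which one is in which kerf varies. The hooked rib rests on its 8 mm tongue.
- plain_mid (a point): The plain rib in the other kerf (no tongue or hook, straight lower edge): steel, 10 mm thick, 95 mm long, 88 mm high. Point: mid-thickness, 54 mm above its lower edge. Stays where it is.

How it is judged:
By the outcome, as a careful person would: the job done as asked, in the order asked, and still so for the second after the job is handed in, with the robot touching nothing.
It also fails if it takes over 58 s, if anything falls off the work surface, if the arm or the gripper's body presses on something with over 40 N, if the wrist force passes 120 N, or if a joint passes its speed limit or range.

## Working session

There is one attempt and no reset: what is moved stays moved. The work goes in short steps, Python scripts to look and compute and a tool call to move; the robot and the scene stay as the last step left them, time stands still between calls to the robot, and variables do not carry over. Pictures are saved under pics/ and viewed, at most 10 in all, crops included, and the job is handed in when it is done.

Besides the shell and the picture viewer there is one more tool, called after "Emit:" by a JSON object that holds its "method" and its "body", one argument or row to a line. step_arm: Moves the arm, as the interface text tells. Its arguments: {"type":"object","properties":{"linear":{"type":"array","items":{"type":"array","items":{"type":"number"}}},"twist":{"type":"array","items":{"type":"number"}},"grip":{"type":"number"}},"required":["linear","twist"]}

```bash
mkdir -p pics; cat > h.py <<'E'
import numpy as np, cv2, pickle, json
from scipy.spatial.transform import Rotation as R
def snap(n,f=None):
    from workcell import vision
    s=vision.snapshot(n); pickle.dump(s,open(f'{f or n}.pkl','wb')); 
    cv2.imwrite(f'pics/{f or n}.png',s['frame'][:,:,::-1]); return s
def load(f): return pickle.load(open(f'{f}.pkl','rb'))
def ray(s,px):
    u=cv2.undistortPoints(np.array(px,float).reshape(-1,1,2),np.array(s['mtx']),np.array(s['D'])).reshape(-1,2)
    d=np.c_[u[:,0],-u[:,1],-np.ones(len(u))]; P=np.array(s['pose'])
    return P[:3,3],d@P[:3,:3].T
def plane(s,px,z):
    o,d=ray(s,px); return o+d*((z-o[2])/d[:,2])[:,None]
def proj(s,X):
    P=np.array(s['pose']);c=(np.atleast_2d(X)-P[:3,3])@P[:3,:3]
    c=c*[1,-1,-1]
    return cv2.projectPoints(c.reshape(-1,1,3),np.zeros(3),np.zeros(3),np.array(s['mtx']),np.array(s['D']))[0].reshape(-1,2)
def tri(sa,pa,sb,pb):
    A=[];b=[]
    o1,d1=ray(sa,pa);o2,d2=ray(sb,pb);out=[]
    for p,q in zip(d1,d2):
        M=np.c_[p,-q];t=np.linalg.lstsq(M,o2-o1,rcond=None)[0]
        x,y=o1+p*t[0],o2+q*t[1];out.append(np.r_[(x+y)/2,np.linalg.norm(x-y)])
    return np.array(out)
E
python3 - <<'E'
from h import *
ims=[]
for n in ['scene','side','wrist']:
    s=snap(n); print(n,np.round(s['pose'],3).tolist(),np.round(s['mtx'],1).tolist(),s['D']); ims.append(s['frame'][:,:,::-1])
from workcell import robot
print(robot.sense())
E
```

```text
scene [[-0.732, 0.473, -0.49, 0.015], [-0.681, -0.522, 0.513, 0.565], [-0.013, 0.71, 0.704, 0.713], [0.0, 0.0, 0.0, 1.0]] [[447.8, 0.0, 262.8], [0.0, 447.8, 192.8], [0.0, 0.0, 1.0]] [-0.00141874  0.          0.          0.          0.        ]
side [[0.998, 0.008, -0.06, 0.42], [-0.056, 0.516, -0.855, -0.713], [0.024, 0.857, 0.516, 0.531], [0.0, 0.0, 0.0, 1.0]] [[412.4, 0.0, 260.1], [0.0, 412.4, 195.8], [0.0, 0.0, 1.0]] [0.04798332 0.         0.         0.         0.        ]
wrist [[-1.0, 0.0, 0.003, 0.549], [-0.001, -0.958, -0.287, -0.072], [0.003, -0.287, 0.958, 0.373], [0.0, 0.0, 0.0, 1.0]] [[311.0, 0.0, 253.0], [0.0, 311.0, 194.3], [0.0, 0.0, 1.0]] [-0.03884856  0.          0.          0.          0.        ]
{'time': 0.15, 'joints': array([ 2.84614591e-01,  2.55583288e-01,  1.07322601e-01, -3.22167797e-04,
       -1.42391665e+00, -2.84577523e-01]), 'dq': array([-0.00064956, -0.00278688,  0.00323173,  0.00179403,  0.00180511,
       -0.00035975]), 'effort': array([-1.13390255e-03, -3.86942518e+01,  2.38082260e+01,  5.36670327e+00,
       -4.55894769e-03,  1.90294440e-05]), 'tcp_pos': array([5.49632159e-01, 4.71845215e-05, 2.30631323e-01]), 'tool_rot': array([-5.29208532e-04, -7.07102961e-01,  7.07110246e-01,  4.71298121e-04]), 'contact_force': array([-0.1254611 , -0.52692979,  0.70879367]), 'ft_torque': array([0.05025043, 0.01357456, 0.02284473]), 'grip_force': 0.0, 'gripper_width': 0.08540866681343993}
```

View pics/scene.png

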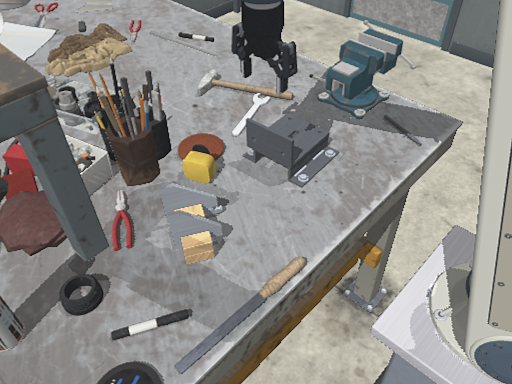

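View pics/side.png

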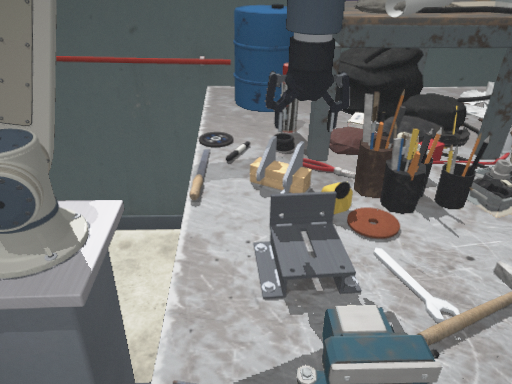

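View pics/wrist.png

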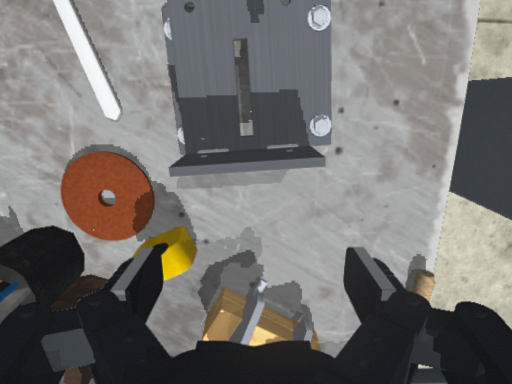

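The base is clear in all views (wrist: slot from (240,40) to (245,132), upright plate on the +y side). The block with its ribs is at side (280,170) and scene (195,225). I'll zoom in on those.

```bash
python3 - <<'E'
from h import *
def crop(f,x,y,w,h,W,H):
    return cv2.resize(load(f)['frame'][y:y+h,x:x+w,::-1],(W,H),interpolation=cv2.INTER_CUBIC)
a=crop('scene',150,175,80,100,400,500)  # x5
b=crop('side',245,130,80,100,400,500)
cv2.imwrite('pics/z1.png',np.hstack([a,b]))
a=crop('side',245,185,115,115,460,460)
b=crop('scene',235,105,105,90,340,291)
c=np.zeros((460,800,3),np.uint8);c[:,:460]=a;c[:291,460:]=b
cv2.imwrite('pics/z2.png',c)
E
```

```text
(no output)
```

View pics/z1.png

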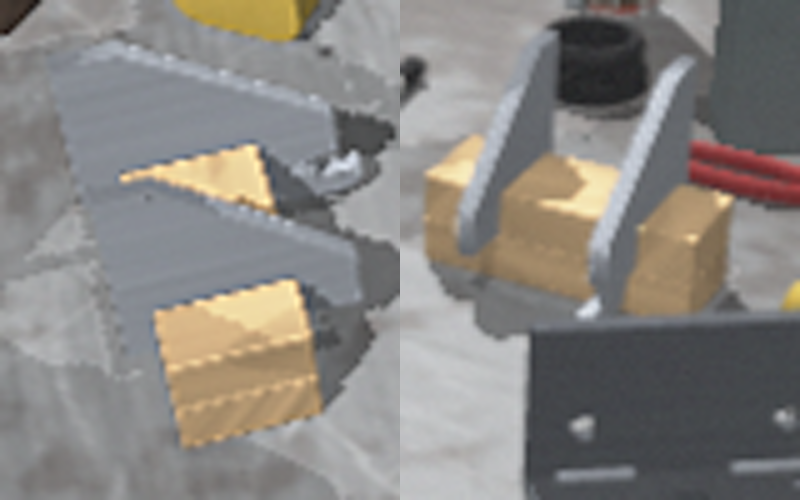

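Left crop (scene) and right crop (side) both show the hooked rib as the one farther from the robot: the bright hook sits at scene (219,208) and side (283,191). Its nose top is at scene (160,187) and side (303,142). The plain rib is nearer. Next I'll triangulate these points and measure the slot.

```bash
python3 - <<'E'
from h import *
np.set_printoptions(precision=4,suppress=True)
a,b,w=load('scene'),load('side'),load('wrist')
print(tri(a,[(161,187),(216.6,196.6)],b,[(303,142),(284.4,177)]))
print('block top',plane(a,[(209.6,231.4),(181,237.4),(202.4,204)],.05))
# slot in wrist: window
g=cv2.cvtColor(w['frame'],cv2.COLOR_RGB2GRAY)
win=w['frame'][30:142,225:262].astype(int)
for r in (50,70,85,100,115,130): print(r,g[r,226:262])
print(g[30:50,241],g[120:145,246])
print(plane(w,[(240,40),(246,132)],.05))
# plate outline and bolts
print('plate corners',plane(w,[(170,172),(324,158)],.12))
E
```

```text
[[0.5926 0.2474 0.1105 0.0008]
 [0.5374 0.1592 0.0568 0.0039]]
block top [[0.4807 0.2292 0.05  ]
 [0.5101 0.2763 0.05  ]
 [0.5463 0.1895 0.05  ]]
50 [110 109 106 107 109 107 105  95 101 124 126 124 120 101  68  64  63  61
  61  63  63  81 101 109 111 111 109 108 109 110 113 116 115 112 111 109]
70 [108 109 108 107 108 108 107 106 103  91  87  92  84  69  69  67  70  72
  72  72  71  69  74  95 109 110 110 109 106 108 110 114 114 114 112 112]
85 [107 108 108 108 108 107 106 106 107 103  92  89  98  90  78  78  80  79
  79  77  77  77  76  78  94 107 109 110 107 106 107 110 111 113 114 111]
100 [ 69  69  69  70  68  68  69  67  65  68  67  73  90 102  94  78  76  78
  77  79  77  78  76  77  71  66  69  69  70  70  67  68  71  71  72  72]
115 [67 67 68 68 68 68 68 67 66 65 65 64 67 81 91 81 69 70 71 71 72 73 74 75
 75 70 67 68 67 70 67 66 68 70 71 70]
130 [ 66  67  67  67  66  68  66  66  66  65  66  65  65  68 129 162 160 147
 135 137 136 137 139 141 141 140 119  84  67  68  69  67  66  67  69  70]
[108 109 108 109 109 108 107 107  93  75  69  67  67  66  67  67  66  67
  67  63] [ 72  71  79 130 131 131 130 132 133 136 136 138 138 140 135  95  60  64
  66  67  67  65  68  66  66]
[[ 0.5607 -0.1284  0.05  ]
 [ 0.5554 -0.0417  0.05  ]]
plate corners [[ 0.6175 -0.0154  0.12  ]
 [ 0.49   -0.0272  0.12  ]]
```

View pics/z2.png

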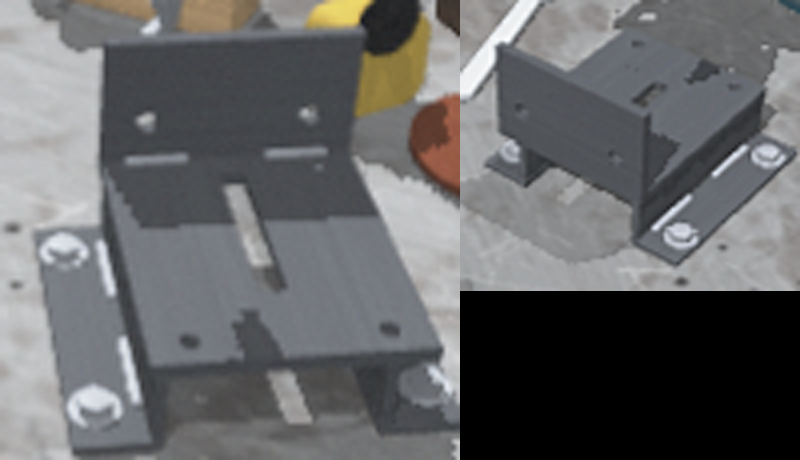

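The zoomed base shows the slot, the upright plate and the legs. By my measurement the slot's end is near (0.561,-0.130) and the slot runs about 93.5° in world. The rib runs at about 58°, with its grip point near (0.568,0.2075). I'll move over the rib, turn the tool and look again.

Emit:
{"method": "step_arm", "body": {
  "linear": [
    [-0.0259, -0.0023, 0],
    [-0.0259, -0.0023, 0],
    [-0.0259, -0.0023, 0],
    [-0.0259, -0.0023, 0],
    [-0.0259, -0.0023, 0],
    [-0.0259, -0.0023, 0],
    [-0.0259, -0.0023, 0],
    [-0.0259, -0.0023, 0],
    [0, 0, 0]
  ],
  "twist": [0, 0, 0, 0, 0, 0, 0, 0, 0]
}}

```text
time: 0.9
tcp_pos: [0.5681, 0.2111, 0.2298]
tool_rot: [0.001, 0.708, -0.706, -0.001]
contact_force: [0.6, -0.6, -0.9]
gripper_width: 0.0855
grip_force: 0.0
```

Emit:
{"method": "step_arm", "body": {
  "linear": [
    [0, 0, 0],
    [0, 0, 0],
    [0, 0, 0],
    [0, 0, 0],
    [0, 0, 0],
    [0, 0, 0],
    [0, 0, 0],
    [0, 0, 0],
    [0, 0, 0],
    [0, 0, 0]
  ],
  "twist": [0.8, 0.8, 0.8, 0.8, 0.8, 0.8, 0.8, 0.8, 0, 0]
}}

```text
time: 1.73
tcp_pos: [0.5683, 0.207, 0.231]
tool_rot: [-0.0, -0.486, 0.874, 0.0]
contact_force: [0.6, -0.4, 1.0]
gripper_width: 0.0852
grip_force: 0.0
```

```bash
python3 - <<'E'
from h import *
s=snap('wrist','w2')
from workcell import robot
r=robot.sense(); print(r['time'],r['tcp_pos'],r['tool_rot'],r['joints'])
cv2.imwrite('pics/w2z.png',cv2.resize(s['frame'][:,:,::-1],(800,600),interpolation=cv2.INTER_CUBIC))
E
```

```text
1.7833 [0.56828394 0.20701539 0.23106843] [-2.45826997e-04 -4.85704171e-01  8.74123215e-01  4.63282674e-05] [ 6.07395043e-01  3.65883138e-01  2.62797232e-01 -1.42133352e-04
 -1.46819034e+00 -1.16383962e+00]
```

View pics/w2z.png

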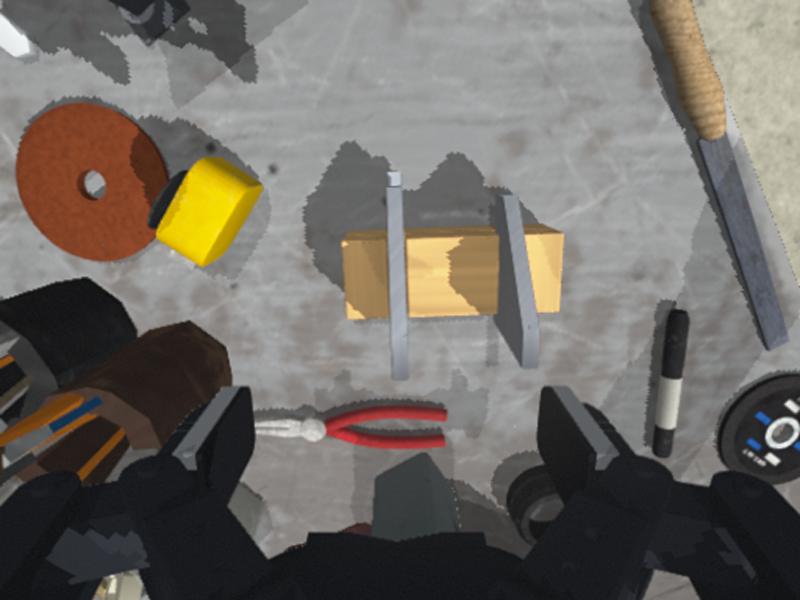

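The rib is seen from above: hook at (394,178), heel (394,187), nose top end (400,378) in the 800-wide picture. The plain rib is on the right. I'll refine the edges.

```bash
python3 - <<'E'
from h import *
np.set_printoptions(precision=4,suppress=True)
w=load('w2');f=w['frame'].astype(int)
hsv=cv2.cvtColor(w['frame'],cv2.COLOR_RGB2HSV)
for r in (118,122,130,150,175,195,210,225,240): print(r,' '.join('%d,%d,%d'%tuple(f[r,c]) for c in range(244,266)) if r in(122,175,240) else cv2.cvtColor(w['frame'],cv2.COLOR_RGB2GRAY)[r,242:268])
g=cv2.cvtColor(w['frame'],cv2.COLOR_RGB2GRAY)
print(g[105:125,252],g[235:248,256])
P=plane(w,[(256.3,242.6)],.112);Q=plane(w,[(252.5,119.7)],.056);print(P,Q,np.linalg.norm((P-Q)[0,:2]),np.degrees(np.arctan2(*(P-Q)[0,[1,0]])))
print(tri(w,[(256.3,242.6),(252.5,119.7)],load('side'),[(303,142),(284.4,177)]))
print('tcp proj',proj(w,[[.5682,.207,.231],[.5682,.207,.112]]))
E
```

```text
118 [101 102 102 100 100  97 110 128 170 196 196 194 179 167 151 152 164 166
 165 163 163 163 163 164 161 160]
122 98,100,100 99,99,100 97,97,99 122,125,131 146,152,159 154,159,169 153,160,168 154,161,170 156,161,170 156,161,171 158,164,172 157,162,171 145,149,156 121,124,127 104,105,104 98,98,98 104,105,105 108,108,107 106,104,104 99,97,99 104,103,103 106,106,105
130 [101  98  93  80  70 105 146 162 160 160 162 161 164 165 161 130 100 102
 103 104 102 100 100 101  99 100]
150 [106 105 103  99  99 109 147 166 166 166 168 168 167 167 165 158 144 118
 102 103 103 103 102 102 103 102]
175 141,114,77 143,115,77 144,116,76 131,107,71 114,100,86 143,146,150 165,170,178 163,169,176 164,169,176 164,169,177 165,171,177 167,171,179 167,172,179 168,174,181 162,168,175 139,133,127 164,132,89 229,186,120 242,208,134 241,209,135 241,208,133 241,206,133
195 [131 130 129 129 129 129 115 129 158 167 167 167 169 172 174 176 177 163
 129 142 184 197 196 196 197 196]
210 [152 156 159 161 162 165 164 141 154 174 173 173 176 178 181 182 182 179
 161 151 156 155 151 149 148 149]
225 [162 161 160 160 159 159 161 160 146 148 160 161 160 159 157 155 156 155
 155 159 164 164 163 162 162 161]
240 149,148,148 149,148,146 150,147,145 150,148,145 149,147,145 149,146,144 133,130,130 121,123,128 128,131,138 128,132,137 128,131,138 126,130,135 123,126,132 122,125,130 121,125,131 122,125,131 122,126,132 130,133,136 144,143,142 149,146,144 150,147,143 147,143,140
[164 164 164 162 138 193 201 200 200 199 199 200 202 196 115 156 163 161
 162 161] [137 136 133 130 129 126 126 124 131 149 151 155 158]
[[0.5918 0.2537 0.112 ]] [[0.5382 0.1608 0.056 ]] 0.10730191410279646 60.018829635760206
[[0.5937 0.2558 0.107  0.0014]
 [0.5387 0.1607 0.0573 0.001 ]]
tcp proj [[250.3592 250.553 ]
 [251.2654 187.9615]]
```

Emit:
{"method": "step_arm", "body": {
  "linear": [
    [0, 0, 0],
    [-0.0129, 0.0013, 0],
    [-0.0128, 0.0014, 0],
    [0, 0, 0.03],
    [0, 0, 0.03],
    [0, 0, 0.03],
    [0, 0, 0.03],
    [0, 0, 0.02],
    [0, 0, 0.012],
    [0, 0, 0.008],
    [0, 0, 0],
    [0, 0, 0]
  ],
  "twist": [-0.3, 0, 0, 0, 0, 0, 0, 0, 0, 0, 0, 0]
}}

```text
time: 2.78
tcp_pos: [0.5794, 0.2308, 0.0717]
tool_rot: [0.0, -0.497, 0.868, -0.0]
contact_force: [0.0, 1.0, -0.1]
gripper_width: 0.0853
grip_force: 0.0
```

Emit:
{"method": "step_arm", "body": {
  "linear": [
    [0, 0, 0],
    [0, 0, 0],
    [0, 0, 0],
    [0, 0, 0],
    [0, 0, 0],
    [0, 0, 0],
    [0, 0, 0],
    [0, 0, 0],
    [0, 0, 0],
    [0, 0, 0]
  ],
  "twist": [0, 0, 0, 0, 0, 0, 0, 0, 0, 0],
  "grip": 0
}}

```text
time: 3.62
tcp_pos: [0.5793, 0.2307, 0.0716]
tool_rot: [0.0, -0.496, 0.868, -0.0]
contact_force: [0.3, 0.0, 1.3]
gripper_width: 0.0089
grip_force: 59.1
```

Emit:
{"method": "step_arm", "body": {
  "linear": [
    [0, 0, -0.01],
    [0, 0, -0.02],
    [0, 0, -0.02],
    [0, 0, -0.02],
    [0, 0, -0.02],
    [0, 0, -0.02],
    [0, 0, 0],
    [0, 0, 0]
  ],
  "twist": [0, 0, 0, 0, 0, 0, 0, 0]
}}

```text
time: 4.28
tcp_pos: [0.5791, 0.2312, 0.1821]
tool_rot: [0.001, -0.496, 0.868, 0.001]
contact_force: [0.7, 0.1, -3.6]
gripper_width: 0.0091
grip_force: 59.3
```

Emit:
{"method": "step_arm", "body": {
  "linear": [
    [0, 0, 0],
    [0, 0, 0],
    [0, 0, 0],
    [0, 0, 0],
    [0, 0, 0],
    [0, 0, 0],
    [0, 0, 0],
    [0, 0, 0],
    [0, 0, 0],
    [0, 0, 0],
    [0, 0, 0]
  ],
  "twist": [-0.7, -0.7, -0.7, -0.7, -0.7, -0.7, -0.7, -0.7, -0.7, -0.5, 0]
}}

```text
time: 5.2
tcp_pos: [0.578, 0.2305, 0.1792]
tool_rot: [0.002, 0.729, -0.685, -0.001]
contact_force: [-0.2, 0.1, -2.4]
gripper_width: 0.0096
grip_force: 59.1
```

Emit:
{"method": "step_arm", "body": {
  "linear": [
    [0.02, 0.0058, 0],
    [0.02, 0.0058, 0],
    [0.02, 0.0058, 0],
    [0.02, 0.0058, 0],
    [0.02, 0.0058, 0],
    [0.02, 0.0058, 0],
    [0.02, 0.0057, 0],
    [0, 0, 0],
    [0, 0, 0]
  ],
  "twist": [0, 0, 0, 0, 0, 0, 0, 0, 0]
}}

```text
time: 5.95
tcp_pos: [0.5464, 0.0877, 0.1804]
tool_rot: [0.001, 0.727, -0.686, -0.001]
contact_force: [0.2, 0.7, -2.6]
gripper_width: 0.0093
grip_force: 59.1
```

```bash
python3 - <<'E'
from h import *
w=snap('wrist','w3');c=snap('scene','s3')
from workcell import robot
r=robot.sense(); print(r['time'],r['tcp_pos'],r['tool_rot'],r['contact_force'],r['ft_torque'],r['gripper_width'])
im=np.zeros((600,800,3),np.uint8)
im[:384,:512]=w['frame'][:,:,::-1]
im[384-120:600-0,512:800]=cv2.resize(c['frame'][60:228,170:314,::-1],(288,336))
cv2.imwrite('pics/w3z.png',im)
E
```

```text
6.05 [0.54695978 0.08887338 0.18060783] [ 3.62031093e-04  7.28080505e-01 -6.85491395e-01 -4.42560089e-04] [ 3.06300860e-01  3.00703801e-04 -1.81709652e+00] [ 0.11424436 -0.03244877  0.00765852] 0.009292599775059779
```

View pics/w3z.png

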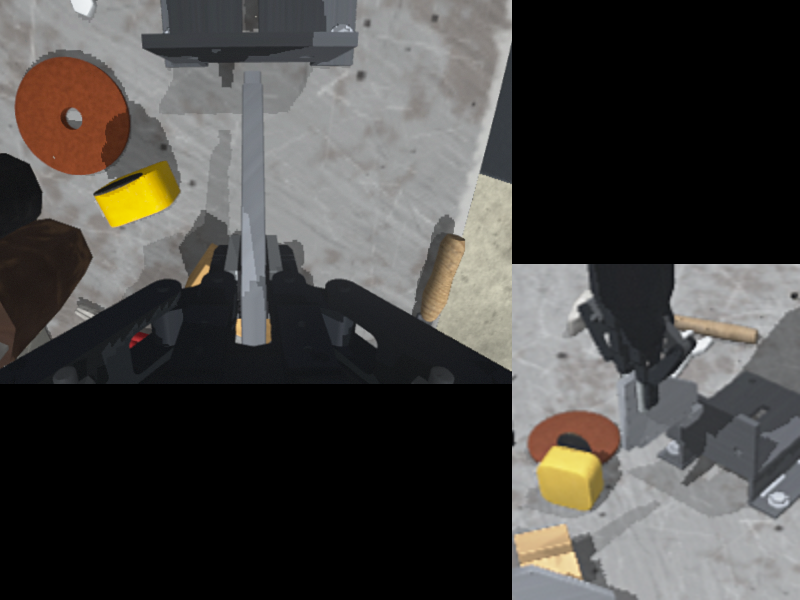

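The held rib hangs straight, with its heel at (252,72) and nose at (253,340). The upright plate's top edge is at rows 34–48, ahead of the heel, and the slot is at (250,15). I'll measure the distance to the plate's back face and the slot line.

```bash
python3 - <<'E'
from h import *
np.set_printoptions(precision=4,suppress=True)
w=load('w3');g=cv2.cvtColor(w['frame'],cv2.COLOR_RGB2GRAY)
print(g[28:56,200],g[28:56,300],g[60:82,252])
for r in (5,15,22): print(r,g[r,236:268])
for r in (80,110,140,200): print(r,g[r,236:272])
t=np.array([.5470,.0889]);q=np.array([.728,-.6855]);a=2*np.arctan2(q[1],q[0])
X=np.array([np.cos(a),np.sin(a)]);Y=np.array([X[1],-X[0]]);print(np.degrees(a))
def tool(P): return np.c_[(P[:,:2]-t)@X,(P[:,:2]-t)@Y]
print('plate back',tool(plane(w,[(200,47.5),(300,47.5)],.12)),'front',tool(plane(w,[(200,34.5),(300,34.5)],.12)))
print('slot',tool(plane(w,[(250,5),(250,15),(250,22)],.05)))
print('heel',tool(plane(w,[(252,72),(252.5,85)],.1806+.019-.036)))
w1=load('wrist');S=plane(w1,[(240.7,50),(246,130),(240.2,38),(246.5,134.7)],.05);print('slot w1',S,tool(S),np.degrees(np.arctan2(*(S[3]-S[2])[[1,0]])))
E
```

```text
[64 63 66 64 64 62 62 62 62 64 62 62 60 62 62 61 62 62 63 49 40 41 41 41
 38 41 40 41] [66 67 66 66 64 64 64 64 65 62 65 63 64 62 64 64 64 64 50 41 40 63 68 67
 69 67 69 70] [ 67  73  99 131 132 133 131 132 132 132 131 128 126 126 125 125 125 123
 124 125 126 126]
5 [65 63 63 63 62 65 82 87 74 71 71 72 75 73 72 70 70 69 69 67 66 63 58 62
 65 66 67 67 65 64 65 65]
15 [65 63 63 63 63 63 78 94 87 73 74 74 75 73 72 69 69 68 65 76 72 63 57 62
 66 66 65 69 65 64 64 66]
22 [63 62 64 63 65 62 72 85 77 63 63 62 63 64 66 66 67 67 68 70 69 70 60 60
 64 66 67 66 64 62 65 65]
80 [128 128 128 127 128 128 130 116 108 121 126 126 124 127 125 125 126 126
 126 123 124 123 123 115 110 121 131 132 132 133 133 132 131 133 133 133]
110 [133 133 133 133 132 125 109 111 122 121 122 123 123 125 123 124 124 124
 124 124 125 125 126 125 126 121 110 122 135 135 135 136 135 135 135 134]
140 [159 157 156 157 155 139 113 117 125 126 124 124 126 125 126 126 127 127
 128 126 127 127 127 127 127 127 118 116 141 157 157 157 156 157 157 157]
200 [156 156 155 155 154 131 113 123 126 124 127 127 127 128 128 128 129 129
 130 129 130 131 130 131 131 132 132 121 119 142 156 157 155 155 155 154]
-86.5555893469454
plate back [[ 0.1044 -0.0302]
 [ 0.1043  0.03  ]] front [[ 0.1116 -0.0299]
 [ 0.1116  0.0297]]
slot [[ 0.1462 -0.0004]
 [ 0.1391 -0.0004]
 [ 0.134  -0.0005]]
heel [[0.0866 0.0011]
 [0.0806 0.0013]]
slot w1 [[ 0.5601 -0.1195  0.05  ]
 [ 0.5554 -0.0437  0.05  ]
 [ 0.5605 -0.1301  0.05  ]
 [ 0.5549 -0.0389  0.05  ]] [[ 0.2088 -0.0006]
 [ 0.1329 -0.0004]
 [ 0.2194 -0.0003]
 [ 0.1281 -0.0002]] 93.5085288678541
```

Emit:
{"method": "step_arm", "body": {
  "linear": [
    [0, 0, 0.015],
    [0, 0, 0.015],
    [0.01, -0.0014, 0],
    [0.005, 0, 0],
    [0.005, 0, 0],
    [0.005, 0, 0],
    [0.005, 0, 0],
    [0, 0, 0]
  ],
  "twist": [0, 0, 0, 0, 0, 0, 0, 0]
}}

```text
time: 6.72
tcp_pos: [0.5527, 0.0622, 0.1542]
tool_rot: [-0.005, 0.728, -0.685, -0.0]
contact_force: [-1.3, 12.5, 3.3]
gripper_width: 0.0095
grip_force: 59.8
```

Emit:
{"method": "step_arm", "body": {
  "linear": [
    [0.004, 0, 0],
    [0.004, 0, 0],
    [0.004, 0, 0],
    [0.004, 0, 0],
    [0, 0, 0]
  ],
  "twist": [0, 0, 0, 0, 0]
}}

```text
time: 7.13
tcp_pos: [0.5544, 0.0473, 0.1546]
tool_rot: [-0.007, 0.729, -0.685, -0.0]
contact_force: [-0.2, 15.2, 4.9]
gripper_width: 0.0094
grip_force: 59.7
```

Emit:
{"method": "step_arm", "body": {
  "linear": [
    [0.004, 0, 0],
    [0.004, 0, 0],
    [0.004, 0, 0],
    [0.004, 0, 0],
    [0.004, 0, 0],
    [0, 0, 0],
    [0, 0, 0]
  ],
  "twist": [0, 0, 0, 0, 0, 0, 0]
}}

```text
time: 7.72
tcp_pos: [0.556, 0.0265, 0.1544]
tool_rot: [-0.006, 0.729, -0.685, 0.001]
contact_force: [0.5, 12.0, 2.5]
gripper_width: 0.009
grip_force: 58.7
```

Emit:
{"method": "step_arm", "body": {
  "linear": [
    [-0.01, 0, 0],
    [-0.02, 0, 0],
    [0, 0, -0.02],
    [0, 0, -0.03],
    [0, 0, -0.03],
    [0, 0, -0.02],
    [0, 0, 0],
    [0, 0, 0]
  ],
  "twist": [0, 0, 0, 0, 0, 0, 0, 0]
}}

```text
time: 8.38
tcp_pos: [0.5514, 0.0528, 0.2527]
tool_rot: [-0.001, 0.728, -0.685, 0.001]
contact_force: [0.6, 0.5, -2.9]
gripper_width: 0.0092
grip_force: 59.1
```

```bash
python3 - <<'E'
from h import *
w=snap('wrist','w4');c=snap('scene','s4')
from workcell import robot
r=robot.sense(); print(r['time'],r['tcp_pos'],r['tool_rot'],r['contact_force'],r['ft_torque'],r['gripper_width'])
im=np.zeros((600,800,3),np.uint8)
im[:384,:512]=w['frame'][:,:,::-1]
im[600-336:,512:800]=cv2.resize(c['frame'][60:172,200:296,::-1],(288,336))
cv2.imwrite('pics/w4z.png',im)
E
```

```text
8.4833 [0.55014928 0.05261467 0.25012396] [ 9.47330903e-04  7.28271150e-01 -6.85288093e-01 -6.81370625e-04] [ 0.24700922  0.33576088 -2.98851925] [-0.02974278  0.04511793  0.03028778] 0.00920739013413241
```

View pics/w4z.png

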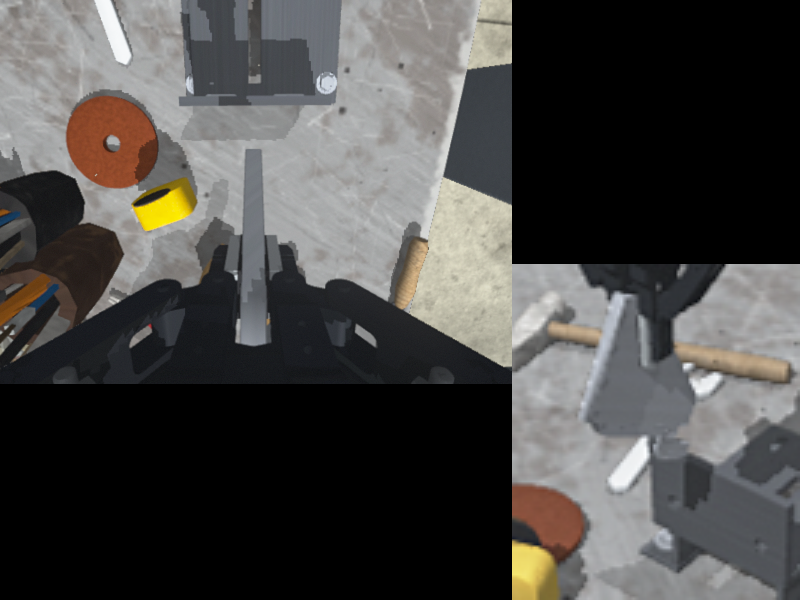

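The rib has tipped nose up. In the scene view the nose edge runs from (240,69) to (223,111). In the wrist view the heel is at (253,149) and the slot's near end at (254,80). Next is the lean angle and the slot offsets.

```bash
cat >> h.py <<'E'
def onplane(s,px,p,n):
    o,d=ray(s,px); return o+d*(((np.array(p)-o)@n)/(d@n))[:,None]
class Tool:
    def __init__(s,r):
        q=np.array(r['tool_rot']);s.R=R.from_quat(q[[1,2,3,0]]).as_matrix();s.p=np.array(r['tcp_pos'])
    def to(s,P): return (np.atleast_2d(P)-s.p)@s.R
E
python3 - <<'E'
from h import *
np.set_printoptions(precision=4,suppress=True)
from workcell import robot
T=Tool(robot.sense())
c=load('s4');w=load('w4')
p=onplane(c,[(240,70),(223.5,111.5)],T.p,T.R[:,1]); q=T.to(p); print(q,'len .080?',np.linalg.norm(q[0]-q[1]),'lean',np.degrees(np.arctan2(*(q[1]-q[0])[[0,2]]))) 
print('heel',T.to(onplane(w,[(253.4,149),(252,342)],T.p,T.R[:,1]+0*T.p) if 0 else plane(w,[(253.4,149.)],T.p[2]+.019-.0765)))
g=cv2.cvtColor(w['frame'],cv2.COLOR_RGB2GRAY)
for r in (5,20,35,50,65,75,80): print(r,g[r,240:270])
print(g[70:90,254],g[90:110,220])
for r in (152,165,180,200,225): print(r,g[r,236:270])
E
```

```text
[[-0.0068 -0.     -0.0488]
 [-0.0578 -0.      0.0137]] len .080? 0.0806517288652188 lean -39.16790891449588
heel [[ 0.0418 -0.0004  0.0575]]
5 [113 112 111 109 112 110 107 108 119 127 125 123  98  66  62  63  65  63
  63  66  65  90 108 114 115 111 110 110 113 116]
20 [111 112 111 110 109 110 109  98  88  92  81  70  71  71  74  73  72  71
  67  68  68  92 110 112 114 113 110 110 113 116]
35 [113 111 110 110 108 109 110 103  97  97  86  74  75  75  73  73  72  72
  71  70  69  91 108 112 114 112 110 111 113 117]
50 [ 72  72  70  70  69  69  68  66  89 105  92  78  78  79  79  77  79  77
  78  78  68  67  71  72  74  71  71  72  73  75]
65 [ 71  70  71  70  70  69  69  68  80  96  92  80  81  82  80  76  75  84
 144 132  74  63  69  72  74  70  70  72  72  73]
75 [ 70  71  70  70  69  69  69  70  93 105  89  78  77  77  75  79 114 135
 139 139 119  83  71  72  72  70  70  70  73  75]
80 [ 72  71  70  70  69  69  69  71 111 142 140 132 130 133 133 137 139 142
 145 144 121  83  68  72  72  70  69  71  73  75]
[ 71  71  70  72  71  75 110 135 135 132 133 137 138 104  68  71  69  71
  71  70] [ 68  69  66  73 109 115  85  70  69  70  69  69  69  70  71  91 140 149
 151 154]
152 [168 168 171 172 175 177 181 183 171 133 111 117 118 118 119 119 119 119
 119 119 120 119 119 117 111 130 157 167 167 165 167 168 169 168]
165 [171 173 175 177 178 176 177 174 151 121 118 119 120 120 118 120 119 120
 121 121 122 122 122 120 120 120 147 167 168 169 171 170 171 172]
180 [175 177 175 172 171 169 168 157 127 112 118 119 119 119 120 119 119 119
 120 121 121 122 122 121 121 115 132 158 170 168 168 166 167 165]
200 [169 168 167 167 165 167 170 143 114 114 120 120 123 121 122 123 122 121
 119 119 118 117 117 119 118 117 111 143 170 171 170 171 169 170]
225 [173 174 174 176 177 176 145 110 113 117 117 118 117 118 119 120 120 120
 120 121 122 121 121 121 121 120 117 110 143 168 168 168 169 169]
```

```bash
python3 - <<'E'
from h import *
np.set_printoptions(precision=4,suppress=True)
from workcell import robot
T=Tool(robot.sense());print(T.p,T.R[:,0])
w=load('w4')
print('rib',T.to(plane(w,[(253,152)],.1926)),T.to(plane(w,[(253,165)],.199)),T.to(plane(w,[(252.9,200)],.215)))
print('slot',T.to(plane(w,[(254.1,5),(254.1,75),(254,83)],.05)))
print('plate edges',T.to(plane(w,[(220,105),(220,95.5)],.12)))
print('E from w1',T.to([[.5605,-.1301,.05],[.5549,-.0389,.05]]))
E
```

```text
[0.5501 0.0526 0.2501] [ 0.0608 -0.9982  0.0003]
rib [[ 0.0398 -0.0007  0.0575]] [[ 0.0325 -0.0006  0.0511]] [[ 0.0141 -0.0006  0.0351]]
slot [[ 0.1642 -0.0003  0.2002]
 [ 0.0982 -0.0002  0.2002]
 [ 0.0903 -0.0003  0.2002]]
plate edges [[ 0.0687 -0.0292  0.1301]
 [ 0.0765 -0.0289  0.1301]]
E from w1 [[0.1829 0.0003 0.2002]
 [0.0916 0.0004 0.2002]]
```

Emit:
{"method": "step_arm", "body": {
  "linear": [
    [0.018, 0.0002, 0],
    [0.018, 0, 0],
    [0.018, 0, 0],
    [0.018, 0, 0],
    [0.018, 0, 0],
    [0.018, 0, 0],
    [0.018, 0, 0],
    [0.02, 0, 0],
    [0, 0, 0],
    [0, 0, 0]
  ],
  "twist": [0, 0, 0, 0, 0, 0, 0, 0, 0, 0]
}}

```text
time: 9.32
tcp_pos: [0.5588, -0.0939, 0.2496]
tool_rot: [0.001, 0.728, -0.686, -0.001]
contact_force: [0.3, -0.7, -2.8]
gripper_width: 0.0096
grip_force: 58.9
```

Emit:
{"method": "step_arm", "body": {
  "linear": [
    [0, 0, 0.02],
    [0, 0, 0.02],
    [0, 0, 0.02],
    [0, 0, 0.02],
    [0, 0, 0.01],
    [0, 0, 0],
    [0, 0, 0]
  ],
  "twist": [0, 0, 0, 0, 0, 0, 0]
}}

```text
time: 9.9
tcp_pos: [0.5594, -0.0928, 0.1613]
tool_rot: [0.001, 0.729, -0.685, -0.0]
contact_force: [0.1, -0.1, -1.1]
gripper_width: 0.0098
grip_force: 58.8
```

```bash
python3 - <<'E'
from h import *
w=snap('wrist','w5');c=snap('scene','s5');d=snap('side','d5')
from workcell import robot
r=robot.sense(); print(r['time'],r['tcp_pos'],r['tool_rot'],r['contact_force'],r['ft_torque'],r['gripper_width'])
im=np.zeros((600,800,3),np.uint8)
im[:384,:512]=w['frame'][:,:,::-1]
im[:288,512:800]=cv2.resize(c['frame'][95:191,240:336,::-1],(288,288))
im[288:,512:]=cv2.resize(d['frame'][176:280,255:351,::-1],(288,312))
cv2.imwrite('pics/w5z.png',im)
E
```

```text
10.05 [ 0.56047215 -0.09297336  0.16283336] [-0.00086604  0.72848268 -0.68506285  0.00106249] [-1.24334346 -0.41830555 -2.80488016] [-0.06497055  0.01852184  0.04569741] 0.00891261246684559
```

View pics/w5z.png

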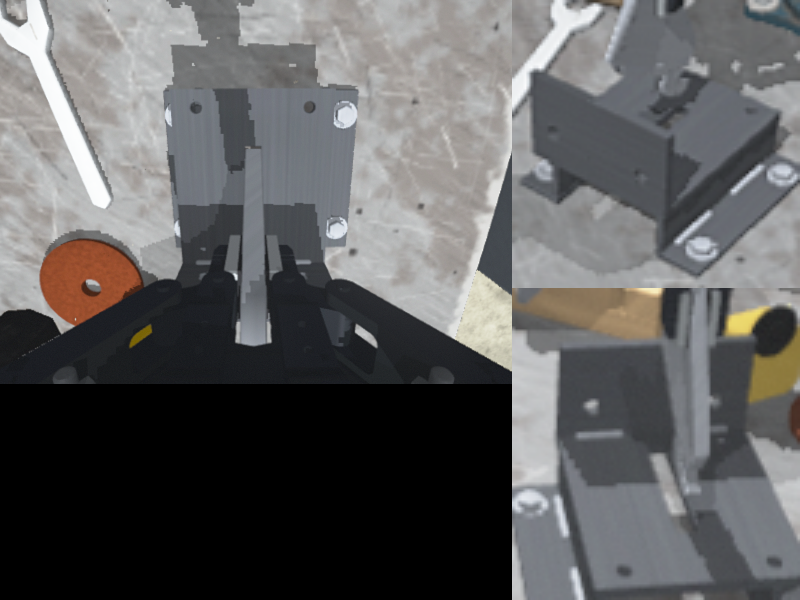

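The wrist view shows the heel at (253,150) over the slot. The side view shows the hook just above the plate, with its toe at about (314,243), near the slot's right edge. I'll check the lateral offset from the side camera.

```bash
python3 - <<'E'
from h import *
np.set_printoptions(precision=4,suppress=True,linewidth=200)
d=load('d5');g=cv2.cvtColor(d['frame'],cv2.COLOR_RGB2GRAY)
for r in range(222,262,3): print(r,g[r,298:330])
d0=load('side');g0=cv2.cvtColor(d0['frame'],cv2.COLOR_RGB2GRAY)
print('before');
for r in range(230,260,4): print(r,g0[r,298:330])
u=np.array([-.061,.998]);E=np.array([.5605,-.1301])
for s in (0,9,20,40): print(s,proj(d,[np.r_[E+u*s/1e3,.05],np.r_[E+u*s/1e3,.06]]))
n=np.array([.998,.061]);print('edges',proj(d,[np.r_[E+u*.009+n*k,.05] for k in(-.0065,.0065)]))
E
```

```text
222 [ 67  64  64  66  62  65  67  64  63  65  72  99 125 123 124 116 110 124 148 148 145 147 140 104 105 106 106 107  94  64  62  65]
225 [ 62  62  63  62  61  60  62  63  61  61  70  97 117 128 124 120 109 123 146 144 145 148 137  65  61  62  60  60  60  59  60  60]
228 [ 77  73  65  62  64  65  63  63  60  61  80 108 118 122 125 121 108 119 146 148 146 149 136  64  61  64  61  61  61  60  62  59]
231 [ 77  78  88 112 131 145 143 128  89  71  85 108 122 123 121 124 120 125 145 145 140 137 119  61  59  59  59  63  61  66  73  78]
234 [ 78  77  79 102 150 166 169 166 149  92  77 104 131 137 116 123 114 115 107 106  98  78  61  61  63  66  73  76  78  77  77  77]
237 [ 82  80  79  80 103 148 165 165 164 147  96  84 115 129 141 113 113 115 107  67  61  59  63  61  68  80  75  78  78  79  78  77]
240 [ 82  80  80  76  80 100 141 157 156 156 146 101  98 140 160 131 113 116 111  97  94  94  94  92  99 112 108 106 111 123 126 125]
243 [126 129 126 124 122 124 132 152 156 157 156 143 111 108 146 187 152 154 157 155 107 105 107 104 113 126 124 123 122 122 121 123]
246 [124 127 128 128 126 123
[... 1353 characters left out ...]
08 119 120 121 120 121 121 121 122 122 121 123 122 121 120 118 119]
250 [123 124 124 126 124 125 120 122 125 150 190 187 173 161 147  95  95 117 121 120 122 120 118 119 121 122 119 121 124 123 121 117]
254 [122 122 123 122 124 124 124 123 121 122 113 109 110  89  85  84  74  81 106 122 119 120 121 120 119 120 120 120 121 122 121 121]
258 [118 120 124 122 119 121 126 124 124 122 121 121 119 120 120 114 109 117 123 123 119 119 120 122 121 121 119 119 119 120 120 124]
0 [[312.7239 256.3348]
 [313.2111 252.0224]]
9 [[311.6206 253.2107]
 [312.0959 248.922 ]]
20 [[310.3026 249.4779]
 [310.7638 245.2179]]
40 [[307.9883 242.9215]
 [308.4251 238.713 ]]
edges [[308.1655 253.4006]
 [315.0701 253.0214]]
```

```bash
python3 - <<'E'
from h import *
np.set_printoptions(precision=4,suppress=True,linewidth=200)
w=load('w5');g=cv2.cvtColor(w['frame'],cv2.COLOR_RGB2GRAY)
for r in range(140,186,4): print(r,g[r,232:274])
E=np.array([.5605,-.1301]);u=np.array([-.061,.998]);n=np.array([.998,.061])
for s in (0,10,30): print(proj(w,[np.r_[E+u*s/1e3+n*k,.05] for k in(-.0065,0,.0065)]).tolist())
im=np.zeros((450,800,3),np.uint8)
im[:,:400]=cv2.resize(w['frame'][130:220,210:290,::-1],(400,450),interpolation=cv2.INTER_CUBIC)
im[:,400:]=cv2.resize(load('d5')['frame'][210:266,290:340,::-1],(400,450),interpolation=cv2.INTER_CUBIC)
im=cv2.convertScaleAbs(im,alpha=1.5)
cv2.imwrite('pics/z5.png',im)
E
```

```text
140 [ 74  72  75  75  77  75  73  74  75  75  74  76  76  76  77  76  76  75  74  76  76  75  79 101 117 118 118 118 116 116 114 115 118 118 118 118 115 116 118 121 122 121]
144 [ 73  74  75  76  77  76  75  75  74  76  74  75  76  75  77  75  75  73  73  75  75  76  78 102 117 116 118 118 115 115 115 115 119 118 117 116 115 115 119 120 123 122]
148 [ 75  75  74  75  74  76  74  75  76  75  74  75  72  79  89  96 121 137 114  88  87  88  88  87  88  88  87  89  84  98 113 117 119 119 119 117 116 116 119 122 123 122]
152 [ 74  75  76  76  75  76  75  75  74  75  74  75  72  92 117 126 126 126 126 126 126 128 127 127 127 127 127 126 118 113 114 116 119 119 118 115 116 117 120 123 122 123]
156 [ 73  75  75  76  77  77  74  75  75  74  74  73  71  97 120 127 126 128 127 128 126 124 124 124 127 126 125 125 122 113 111 116 119 120 118 116 116 117 121 122 123 124]
160 [ 74  74  76  77  76  78  75  75  73  73  72  73  86 108 121 125 125 125 125 126 126 127 127 127 128 127 126 126 124 116 112 118 119 120 118 117 116 118 121 122 124 124]
164 [ 72  75  74  75  73  74  75  74  66  61  58  59  80
[... 660 characters left out ...]
 101 104 101 100  99 101 101  98 104 118 127 127 126 127 127 126 126 129 127 127 127 130 129 128 128 121 113 115 119 120 118 118 118 120 123 124 125 125]
184 [101 101 101 103 103 103 101 101 101  99  99  99 104 119 128 127 128 128 128 127 127 128 127 128 127 127 126 126 124 120 110 114 120 120 119 116 118 120 121 123 124 124]
[[261.30691654417245, 145.56604689279368], [253.32323163303238, 145.55222566740196], [245.33854754859613, 145.54090826648306]]
[[261.1949785687043, 157.7336849122817], [253.29727261770216, 157.72107367902183], [245.398591015017, 157.71029876502794]]
[[260.9754559388323, 181.3037241128765], [253.246898288684, 181.29337043719565], [245.51741051775073, 181.28364137088812]]
```

View pics/z5.png

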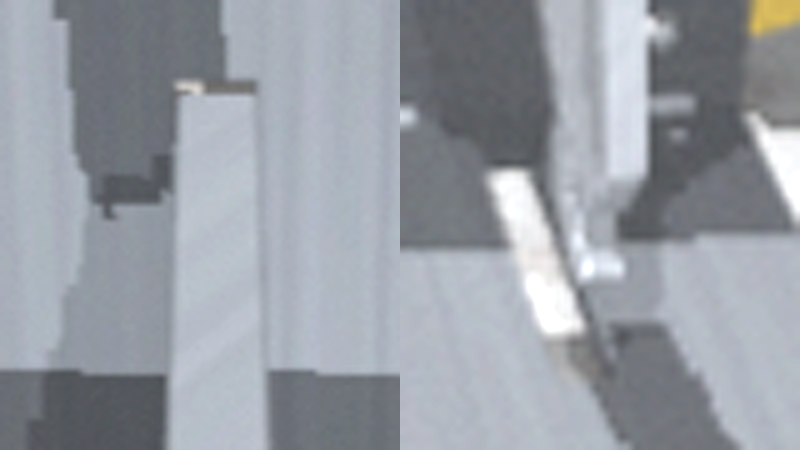

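```bash
python3 - <<'E'
from h import *
np.set_printoptions(precision=4,suppress=True,linewidth=200)
w=load('w5');d=load('d5');c=load('s5')
print('heel,slot end',tri(w,[(253,150),(253.2,147.3)],d,[(318.1,231.5),(312.5,256.5)]))
T=type('T',(),{})
r={'tcp_pos':[.5594,-.0929,.1615],'tool_rot':[0,.7285,-.6851,0]}
from h import Tool
T=Tool(r); f=lambda P:T.p+T.R@np.array(P)
print('pred heel up',proj(d,[f([.0417,0,.0575]),f([.026,0,.101])]),proj(w,[f([.0417,0,.0575])]))
p0=load('side')
print(np.round(w['pose'],4))
E
```

```text
heel,slot end [[ 0.5624 -0.1358  0.1102  0.0024]
 [ 0.5605 -0.1284  0.0482  0.    ]]
pred heel up [[316.7014 233.8252]
 [312.4804 247.9246]] [[251.7472 149.9107]]
[[-0.998   0.0597  0.0198  0.5634]
 [-0.0628 -0.9563 -0.2854 -0.1643]
 [ 0.0019 -0.2861  0.9582  0.3037]
 [ 0.      0.      0.      1.    ]]
```

Emit:
{"method": "step_arm", "body": {
  "linear": [
    [0, 0.0014, 0],
    [0, 0, 0.004],
    [0, 0, 0.004],
    [0, 0, 0.003],
    [0, 0, 0.003],
    [0, 0, 0],
    [0, 0, 0]
  ],
  "twist": [0, 0, 0, 0, 0, 0, 0]
}}

```text
time: 10.63
tcp_pos: [0.558, -0.0932, 0.1469]
tool_rot: [0.0, 0.728, -0.685, -0.0]
contact_force: [-0.7, -0.1, -2.2]
gripper_width: 0.0094
grip_force: 59.0
```

Emit:
{"method": "step_arm", "body": {
  "linear": [
    [0, 0, 0.002],
    [0, 0, 0.002],
    [0, 0, 0.002],
    [0, 0, 0],
    [0, 0, 0]
  ],
  "twist": [0, 0, 0, 0, 0]
}}

```text
time: 11.05
tcp_pos: [0.5581, -0.0931, 0.1411]
tool_rot: [0.0, 0.728, -0.685, -0.0]
contact_force: [-0.5, 0.2, -3.1]
gripper_width: 0.0093
grip_force: 59.0
```

Emit:
{"method": "step_arm", "body": {
  "linear": [
    [0, 0, 0.002],
    [0, 0, 0.002],
    [0, 0, 0.002],
    [0, 0, 0.002],
    [0, 0, 0.002],
    [0, 0, 0.002],
    [0, 0, 0],
    [0, 0, 0]
  ],
  "twist": [0, 0, 0, 0, 0, 0, 0, 0]
}}

```text
time: 11.72
tcp_pos: [0.5582, -0.0931, 0.1291]
tool_rot: [0.0, 0.728, -0.685, -0.0]
contact_force: [0.1, -0.0, -2.8]
gripper_width: 0.0094
grip_force: 58.9
```

Emit:
{"method": "step_arm", "body": {
  "linear": [
    [0, 0, 0.001],
    [0.002, 0, 0],
    [0.002, 0, 0],
    [0.002, 0, 0],
    [0.002, 0, 0],
    [0.002, 0, 0],
    [0.002, 0, 0],
    [0, 0, 0],
    [0, 0, 0]
  ],
  "twist": [0, 0, 0, 0, 0, 0, 0, 0, 0]
}}

```text
time: 12.47
tcp_pos: [0.5592, -0.1038, 0.1286]
tool_rot: [-0.001, 0.728, -0.685, -0.001]
contact_force: [1.0, 5.7, -0.3]
gripper_width: 0.0093
grip_force: 59.4
```

Emit:
{"method": "step_arm", "body": {
  "linear": [
    [0, 0, -0.001],
    [0, 0, -0.001],
    [0, 0, 0],
    [0, 0, 0]
  ],
  "twist": [0, 0, 0, 0]
}}

```text
time: 12.8
tcp_pos: [0.5588, -0.1041, 0.1298]
tool_rot: [-0.001, 0.728, -0.685, -0.001]
contact_force: [1.0, 6.0, -4.0]
gripper_width: 0.0095
grip_force: 58.8
```

```bash
python3 - <<'E'
from h import *
w=snap('wrist','w6');c=snap('scene','s6');d=snap('side','d6')
from workcell import robot
r=robot.sense(); print(r['time'],r['tcp_pos'],r['tool_rot'],r['contact_force'],r['ft_torque'],r['gripper_width'])
im=np.zeros((600,800,3),np.uint8)
im[:400,:400]=cv2.resize(w['frame'][120:220,205:305,::-1],(400,400),interpolation=cv2.INTER_CUBIC)
im[:400,400:]=cv2.resize(c['frame'][90:190,245:345,::-1],(400,400),interpolation=cv2.INTER_CUBIC)
im[400:,:400]=cv2.resize(d['frame'][215:265,275:375,::-1],(400,200),interpolation=cv2.INTER_CUBIC)
cv2.imwrite('pics/z6.png',im)
E
```

```text
12.95 [ 0.55882156 -0.10407706  0.12983956] [-0.00073107  0.7282968  -0.68526099 -0.00077771] [ 0.61117803  5.16123618 -5.29728867] [ 2.60942779 -0.44485756 -0.0069615 ] 0.00895415885000619
```

View pics/z6.png

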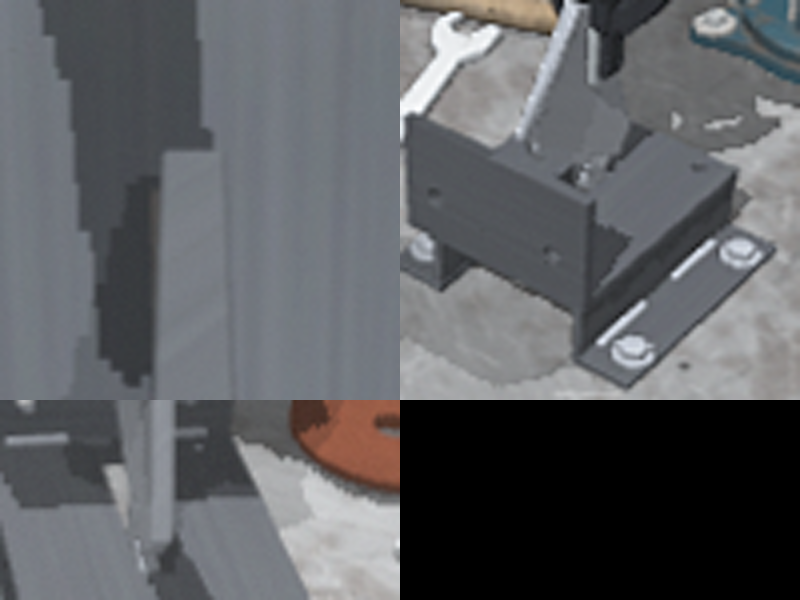

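The wrist crop shows the rib's heel past the slot's end, with the slot beside and behind it; the scene crop shows the hook through the slot under the plate. Lifting raised the downward force, so the toe has caught under the plate. That picture was my 11th, one over the limit of 10, so I won't view any more. From here I tip the rib level in steps and go by force.

Emit:
{"method": "step_arm", "body": {
  "linear": [
    [0, 0, 0.002],
    [-0.003, 0, 0.0012],
    [-0.003, 0, 0.0012],
    [-0.003, 0, 0.0013],
    [-0.003, 0, 0.0013],
    [0, 0, 0]
  ],
  "twist": [0, 0, 0, 0, 0, 0]
}}

```text
time: 13.45
tcp_pos: [0.5582, -0.093, 0.1231]
tool_rot: [0.0, 0.728, -0.685, 0.0]
contact_force: [0.8, -0.6, -3.5]
gripper_width: 0.0092
grip_force: 59.0
```

Emit:
{"method": "step_arm", "body": {
  "linear": [
    [0, 0, -0.003],
    [0, 0, -0.003],
    [0, 0, -0.003],
    [0.003, 0, 0],
    [0.003, 0, 0],
    [0.003, 0, 0],
    [0.002, 0, 0],
    [0.002, 0, 0],
    [0, 0, 0]
  ],
  "twist": [0, 0, 0, 0, 0, 0, 0, 0, 0]
}}

```text
time: 14.2
tcp_pos: [0.559, -0.1052, 0.1324]
tool_rot: [-0.001, 0.728, -0.685, -0.001]
contact_force: [0.2, 5.8, -0.0]
gripper_width: 0.0092
grip_force: 59.6
```

```bash
python3 - <<'E'
from h import *
np.set_printoptions(precision=4,suppress=True,linewidth=200)
c=load('s6');w=load('w6')
u=np.array([-.061,.998,0]);E=np.array([.5605,-.129,.05]);n=np.array([.998,.061,0])
def sl(P): P=P-E; return np.c_[P@u,P@n,P[:,2]]*1e3
# rib face nearest scene camera is -x side: offset -5mm
for off in(-.005,.005): print(sl(onplane(c,[(275,124.5),(291.2,91.2),(303.7,121.2)],E+n*off,n)))
tcp=np.array([[.5588,-.1041,.1298]]);t=sl(tcp)[0];print('tcp',t)
for th in (36,37,38,39,40):
    a=np.radians(th);M=np.array([[np.cos(a),-np.sin(a)],[np.sin(a),np.cos(a)]])
    g=np.array([t[0],t[2]+19])
    print(th,{k:(g+M@np.array(v)).round(1).tolist() for k,v in dict(nose=(27,-58.6),ntop=(27,19.4),hup=(-81,-36.6),H=(-81,-58.6),T=(-90,-70.6)).items()})
print('w heel', [sl(plane(w,[(252.5,157.5)],z)) for z in (.07,.075)])
# refine nose corner / edges from gray
g=cv2.cvtColor(c['frame'],cv2.COLOR_RGB2GRAY)
for r in range(114,136,2): print(r,g[r,268:312])
E
```

```text
[[ 91.8987  -4.9986  74.9355]
 [ 35.4895  -4.9986 131.5831]
 [-20.8317  -4.9986  20.2387]]
[[ 79.1309   4.9986  63.097 ]
 [ 21.5866   4.9986 120.8847]
 [-35.8681   4.9986   7.2995]]
tcp [24.9539 -0.1777 79.8   ]
36 {'nose': [81.2, 67.3], 'ntop': [35.4, 130.4], 'hup': [-19.1, 21.6], 'H': [-6.1, 3.8], 'T': [-6.4, -11.2]}
37 {'nose': [81.8, 68.2], 'ntop': [34.8, 130.5], 'hup': [-17.7, 20.8], 'H': [-4.5, 3.3], 'T': [-4.4, -11.7]}
38 {'nose': [82.3, 69.2], 'ntop': [34.3, 130.7], 'hup': [-16.3, 20.1], 'H': [-2.8, 2.8], 'T': [-2.5, -12.2]}
39 {'nose': [82.8, 70.3], 'ntop': [33.7, 130.9], 'hup': [-15.0, 19.4], 'H': [-1.1, 2.3], 'T': [-0.6, -12.7]}
40 {'nose': [83.3, 71.3], 'ntop': [33.2, 131.0], 'hup': [-13.6, 18.7], 'H': [0.6, 1.8], 'T': [1.4, -13.1]}
w heel [array([[-11.2614,  -0.6451,  20.    ]]), array([[-12.1448,  -0.6473,  25.    ]])]
114 [151 149 150 153 160 160 160 158 149 207 207 169 134 107 102 106 106 106 105 106 106 105 106 108 107 108 110 103  99  99 101 100  94 100 104 106 107 105 105 105 107 107 107 110]
116 [162 165 165 164 166 167 165 166 181 191 172 132 112 106 103 105 105 
[... 1046 characters left out ...]
5 107 107 103  92 101 108 108 107 109 107 108 108 108 106 112 113 114 116 108 106 110 108 116 105 100  90  71  61  91 109 109 107 107 109 110 109 108 107]
130 [ 93  99 107 109 108 107 107 110 110 107 106 103 106 109 108 106 106 107 109 108 107 110 114 111 111 124 127 138 116  74  61  91 102 106 109 107 108 110 111 109 107 106 107 106]
132 [ 83  82  81  84  88  97 108 110 109 108 107 108 108 107 108 108 109 115  87  55  72  89  88 110 105 107 108 106  84  53  80 105 108 107 108 111 111 109 107 105 106 106 106 107]
134 [ 85  85  84  84  84  83  82  83  85  94 101 107 108 107 108 104  81  52  45  47  71  81 158 153 113 108 112 105 104 109 108 109 110 110 111 108 107 107 106 105 108 108 107 107]
```

Emit:
{"method": "step_arm", "body": {
  "linear": [
    [-0.004, 0, 0],
    [0, 0, 0.003],
    [0, 0, 0.003],
    [0, 0, 0.002],
    [0.002, 0, 0],
    [0.002, 0, 0],
    [0.002, 0, 0],
    [0, 0, 0],
    [0, 0, 0]
  ],
  "twist": [0, 0, 0, 0, 0, 0, 0, 0, 0]
}}

```text
time: 14.95
tcp_pos: [0.5591, -0.1085, 0.1242]
tool_rot: [0.0, 0.728, -0.685, 0.0]
contact_force: [1.6, -0.5, -3.8]
gripper_width: 0.0092
grip_force: 59.0
```

```bash
python3 -c "
from workcell import robot
r=robot.sense();print(r['tcp_pos'],r['contact_force'],r['ft_torque'])"
```

```text
[ 0.5590748  -0.10850777  0.12421509] [ 1.61703293 -0.53657757 -3.80140145] [-0.1369119  -0.79737578  0.00488873]
```

Emit:
{"method": "step_arm", "body": {
  "linear": [
    [-0.004, 0, 0],
    [-0.002, 0, 0],
    [0, 0, -0.004],
    [0, 0, -0.004],
    [0, 0, -0.004],
    [0.002, 0, 0],
    [0.002, 0, 0],
    [0.002, 0, 0],
    [0, 0, 0],
    [0, 0, 0]
  ],
  "twist": [0, 0, 0, 0, 0, 0, 0, 0, 0, 0]
}}

```text
time: 15.78
tcp_pos: [0.5593, -0.107, 0.137]
tool_rot: [-0.001, 0.728, -0.685, -0.0]
contact_force: [-0.6, 5.7, 3.8]
gripper_width: 0.009
grip_force: 60.2
```

```bash
python3 -c "
from workcell import robot
r=robot.sense();print(r['tcp_pos'],r['contact_force'],r['ft_torque'])"
```

```text
[ 0.5592598  -0.10704846  0.13704651] [-0.55187439  5.73285587  3.75468948] [ 2.39667019  0.28845263 -0.04624441]
```

Emit:
{"method": "step_arm", "body": {
  "linear": [
    [-0.004, -0.0004, 0],
    [-0.002, 0, 0],
    [0, 0, 0.004],
    [0, 0, 0.004],
    [0, 0, 0.005],
    [0.003, 0, 0],
    [0.003, 0, 0],
    [0.002, 0, 0],
    [0, 0, 0],
    [0, 0, 0]
  ],
  "twist": [0, 0, 0, 0, 0, 0, 0, 0, 0, 0]
}}

```text
time: 16.62
tcp_pos: [0.5595, -0.1105, 0.1234]
tool_rot: [0.0, 0.728, -0.685, 0.0]
contact_force: [0.9, 0.3, -2.9]
gripper_width: 0.0092
grip_force: 59.1
```

Emit:
{"method": "step_arm", "body": {
  "linear": [
    [0.0015, 0, 0],
    [0.0015, 0, 0],
    [0, 0, 0],
    [0, 0, 0]
  ],
  "twist": [0, 0, 0, 0]
}}

```text
time: 16.95
tcp_pos: [0.5596, -0.1127, 0.123]
tool_rot: [-0.0, 0.728, -0.685, -0.0]
contact_force: [1.0, 2.8, -4.1]
gripper_width: 0.0091
grip_force: 59.0
```

Emit:
{"method": "step_arm", "body": {
  "linear": [
    [-0.001, 0, 0.001],
    [0, 0, 0.001],
    [0, 0, 0.001],
    [0, 0, 0],
    [0, 0, 0]
  ],
  "twist": [0, 0, 0, 0, 0]
}}

```text
time: 17.37
tcp_pos: [0.5597, -0.1123, 0.1205]
tool_rot: [0.0, 0.728, -0.685, 0.0]
contact_force: [-0.6, -0.1, -0.7]
gripper_width: 0.0093
grip_force: 59.4
```

```bash
python3 - <<'E'
from h import *
np.set_printoptions(precision=4,suppress=True,linewidth=230)
from workcell import robot
r=robot.sense();print(r['tcp_pos'],r['contact_force'],r['ft_torque'])
w=snap('wrist','w7');c=snap('scene','s7');d=snap('side','d7')
g=cv2.cvtColor(c['frame'],cv2.COLOR_RGB2GRAY)
for r in range(84,140,3): print(r,g[r,268:318])
g=cv2.cvtColor(w['frame'],cv2.COLOR_RGB2GRAY)
print('wrist')
for r in range(146,190,4): print(r,g[r,228:274])
E
```

```text
[ 0.5597 -0.1123  0.1205] [-0.6324 -0.055  -0.6695] [-0.041   0.1425  0.0353]
84 [154 154 151 149 149 151 156 167 124  54  24  43  33  51 106  77  46  52  52  51  43  37  37  36  35  48  51  52  51  50  36  44  47  40  34  33  33  24  90 173 192 145 103  92  64  48  51  56  57  60]
87 [139 142 141 142 142 156 175 184 179 170 103  39  48  51  51  52  51  49  39  37  36  37  37  36  33  49  51  50  52  46  40  36  42  42  36  33  23 111 174 189 165  96  43  48  50  51  48  51  41  32]
90 [167 169 164 167 172 171 170 166 160 156 159 116  46  27  50  34  39  48  49  48  48  39  33  31  48  50  38  45  52  47  37  39  40  36  31  28  57 174 154  78  43  46  51  51  51  47  34  47  86 103]
93 [120 132 132 132 142 157 169 163 160 163 166 169 164 165 173 181 161  91  32  53 188 218 205 156 133 115  67  48  51  53  47  38  31  52  63  58  51  50  50  50  51  50  52  40  35  84 103 100  93  93]
96 [185 128  81  63  69  77  91 100 108 116 112 103 106 113 119 129 133 136 118 177 200 202 174 119 104 100  67  46  51  52  44  40  49  51  50  52  51  51  49  48  36  50  92 110 109 104 102  99  99  8
[... 4281 characters left out ...]
8  60  58  63  91 117 124 123 123 123 124 125 125 126 125 125 126 126 125 124 117 111 115 116 118 117 117 114 116 114 117 119 121]
178 [ 74  73  75  74  75  76  75  73  73  66  58  57  55  60  60  59  69  97 120 124 125 125 126 126 127 125 126 126 126 124 124 122 122 115 111 115 117 118 118 117 114 116 116 115 118 120]
182 [ 74  74  72  74  75  68  59  58  57  57  59  59  57  57  62  71  84 106 123 126 125 124 123 124 123 123 123 123 124 123 124 123 124 116 112 115 118 120 119 118 117 117 116 117 120 122]
186 [ 73  73  74  74  75  66  59  59  60  59  60  58  57  57  62  74  88 110 122 122 122 122 124 123 125 124 124 124 125 125 125 125 124 119 110 114 117 120 120 117 116 115 116 117 119 121]
```

```bash
python3 - <<'E'
from h import *
np.set_printoptions(precision=1,suppress=True,linewidth=200)
c=load('s7')
u=np.array([-.061,.998,0]);E=np.array([.5605,-.129,.05]);n=np.array([.998,.061,0])
def sl(P): P=P-E; return np.c_[P@u,P@n,P[:,2]]*1e3
names=['nose@93','nose@123','nose corner','hup','rear129']
q=sl(onplane(c,[(291.7,93),(278.7,123),(277.3,126.5),(303.2,120.5),(300.8,129)],E-n*.005,n))
for a,b in zip(names,q): print(a,b)
print('lean from nose',np.degrees(np.arctan2(q[0,0]-q[1,0],-(q[0,2]-q[1,2]))), 'rear',np.degrees(np.arctan2(q[3,0]-q[4,0],-(q[3,2]-q[4,2]))),'hup-nosecorner',q[2]-q[3])
# scene bias check with slot/base: plate top-edge etc.: upright plate near corner
print('proj E, slot right end, plate top corners',proj(c,[E,E+u*.092]),proj(c,[E+u*.114+n*k+[0,0,.07] for k in(-.065,.065)]+[E-u*.045+n*k for k in(-.065,.065)]))
t=sl(np.array([[.5597,-.1123,.1205]]))[0];print(t)
for th in (36,38,40,42):
    a=np.radians(th);M=np.array([[np.cos(a),-np.sin(a)],[np.sin(a),np.cos(a)]]);g=np.array([t[0],t[2]+19])
    print(th,{k:(g+M@np.array(v)).round(1).tolist() for k,v in dict(nose=(27,-58.6),ntop=(27,19.4),hup=(-81,-36.6),H=(-81,-58.6),T=(-90,-70.6)).items()})
E
```

```text
nose@93 [ 33.4  -5.  126. ]
nose@123 [78.6 -5.  71.4]
nose corner [83.5 -5.  64.7]
hup [-18.5  -5.   23.6]
rear129 [-10.3  -5.    3.1]
lean from nose -140.35842683857186 rear -158.2263832642147 hup-nosecorner [102.   -0.   41.1]
proj E, slot right end, plate top corners [[296.6 131.2]
 [273.1 150.1]] [[290.7 141.7]
 [244.6 119.4]
 [329.3 132.5]
 [286.5 113.3]]
[16.7  0.2 70.5]
36 {'nose': [73.0, 58.0], 'ntop': [27.2, 121.1], 'hup': [-27.3, 12.3], 'H': [-14.4, -5.5], 'T': [-14.6, -20.5]}
38 {'nose': [74.1, 59.9], 'ntop': [26.0, 121.4], 'hup': [-24.6, 10.8], 'H': [-11.0, -6.5], 'T': [-10.7, -21.5]}
40 {'nose': [75.1, 62.0], 'ntop': [24.9, 121.7], 'hup': [-21.8, 9.4], 'H': [-7.7, -7.5], 'T': [-6.8, -22.4]}
42 {'nose': [76.0, 64.0], 'ntop': [23.8, 122.0], 'hup': [-19.0, 8.1], 'H': [-4.3, -8.2], 'T': [-2.9, -23.2]}
```

Emit:
{"method": "step_arm", "body": {
  "linear": [
    [0, 0, 0.0015],
    [-0.001, 0, 0.0015],
    [-0.002, 0, 0.0012],
    [-0.002, 0, 0.0012],
    [-0.002, 0, 0.0012],
    [0, 0, 0]
  ],
  "twist": [0, 0, 0, 0, 0, 0]
}}

```text
time: 18.02
tcp_pos: [0.5601, -0.1067, 0.1176]
tool_rot: [0.0, 0.729, -0.685, 0.003]
contact_force: [-6.0, -1.0, 18.0]
gripper_width: 0.009
grip_force: 61.8
```

Emit:
{"method": "step_arm", "body": {
  "linear": [
    [-0.002, 0.0006, 0.001],
    [-0.002, 0, 0.001],
    [-0.002, 0, 0.001],
    [-0.002, 0, 0.001],
    [-0.002, 0, 0.001],
    [0, 0, 0]
  ],
  "twist": [0, 0, 0, 0, 0, 0]
}}

```text
time: 18.52
tcp_pos: [0.5592, -0.0957, 0.1123]
tool_rot: [-0.001, 0.729, -0.685, 0.002]
contact_force: [-5.7, 1.9, 16.3]
gripper_width: 0.009
grip_force: 61.4
```

```bash
cat > rib.py <<'E'
from h import *
import sys
np.set_printoptions(precision=1,suppress=True,linewidth=230)
from workcell import robot
r=robot.sense();print(r['tcp_pos']*1e3,r['contact_force'],r['ft_torque'])
c=snap('scene',sys.argv[1])
g=cv2.cvtColor(c['frame'],cv2.COLOR_RGB2GRAY)
for r in range(84,144,3): print(r,g[r,262:314])
E
python3 rib.py s8
```

```text
[559.2 -95.7 112.3] [-5.7  1.9 16.3] [ 0.2  2.3 -0.2]
84 [151 151 150 149 153 160 158  95  23  32  33  36  35  33  31  32  34  37  35  35  34  36  35  33  34  37  33  32  47  53  47  38  33  46  50  51  51  50  51  50  46  42  32  74  92 107 115 113 115 150 173 182]
87 [155 154 148 141 140 136 144 143 106  52  30  32  30  32 172 141  56  26  34  34  34  35  35  35  33  35  31  45  48  38  35  36  42  48  50  51  50  47  41  26  70 147 163 115  84  88  89 100 115 115 118 108]
90 [167 168 173 176 177 169 168 172 174 135  71  30  31  32  23  92  79  38  32  34  35  35  34  35  34  34  45  50  51  51  53  42  45  49  48  41  32  36  30  50 163 192 130  84  93  83  69  63  63  65  87 109]
93 [105 113 122 126 127 123 120 133 134 138 144  90  42  50  53  50  38  32  42  42  48  41  36  38  36  34  44  51  54  53  49  41  35  49  43  34  32  29  42 156 191 164 122  78  49  49  49  53  53  49  39  42]
96 [145 139 119 103 147 213 186 130  80  62  69  85  72  50  44  44  33  42  51  51  50  51  49  41  35  37  45  50  52  53  49  37  36  37  38  37  31  23 125 180 139  65  41  48  52  51  50  4
[... 2527 characters left out ...]
1 108 108 109 111 111 109 108 106 107 106 106 107 108 106]
135 [ 85  84  84  86  85  85  83  84  85  83  85  84  84  83  82  83  86  94 102 108 109 107 107 108 108 114 118 120 111 104 144 141 101 101 107 106 108 111 111 110 109 108 108 107 107 106 108 108 107 107 107 107]
138 [ 84  86  85  87  85  86  86  85  85  86  86  85  86  84  84  83  84  84  84  83  83  84  86  93 103 109 110 107 106  99 113 112 108 110 113 111 110 108 108 107 106 107 108 107 108 107 108 108 107 108 108 108]
141 [ 87  86  86  86  86  85  84  84  84  83  86  85  87  83  83  85  84  87  85  83  84  82  82  83  83  83  84  83  88  87  66  63 101 113 111 111 109 107 107 109 109 107 108 107 108 107 108 108 108 107 107 107]
```

```bash
cat > fit.py <<'E'
from h import *
np.set_printoptions(precision=1,suppress=True)
u=np.array([-.061,.998,0]);E=np.array([.5605,-.129,.05]);n=np.array([.998,.061,0])
def sl(P): P=P-E; return np.c_[P@u,P@n,P[:,2]]*1e3
def fit(f,a,b,corner,hup):
    q=sl(onplane(load(f),[a,b,corner,hup],E-n*.005,n))[:,[0,2]]
    print('nose lean',np.degrees(np.arctan2(q[1,0]-q[0,0],q[0,1]-q[1,1])),'diag lean',np.degrees(np.arctan2(*(q[2]-q[3])[::-1]))+11.5,np.linalg.norm(q[2]-q[3]),'corner',q[2],'hup',q[3])
E
python3 - <<'E'
from fit import *
fit('s7',(291.7,93),(278.7,123),(277.3,126.5),(303.2,120.5))
fit('s8',(283.8,105),(276.7,129),(276,131),(301.3,128))
E
```

```text
nose lean 39.64157316142816 diag lean 33.430227823781024 109.96314220034076 corner [83.5 64.7] hup [-18.5  23.6]
nose lean 25.752842325505412 diag lean 38.004094293824494 112.0439949013177 corner [88.1 55. ] hup [-12.2   4.9]
```

Emit:
{"method": "step_arm", "body": {
  "linear": [
    [-0.002, 0.0006, 0.0012],
    [-0.002, 0, 0.0012],
    [-0.002, 0, 0.0012],
    [-0.002, 0, 0.0012],
    [-0.002, 0, 0.0012],
    [0, 0, 0]
  ],
  "twist": [0, 0, 0, 0, 0, 0]
}}

```text
time: 19.07
tcp_pos: [0.5582, -0.0854, 0.1056]
tool_rot: [-0.001, 0.729, -0.685, 0.002]
contact_force: [-3.2, 2.6, 13.2]
gripper_width: 0.0095
grip_force: 60.5
```

Emit:
{"method": "step_arm", "body": {
  "linear": [
    [-0.0018, 0.0003, 0.0016],
    [-0.0018, 0, 0.0016],
    [-0.0018, 0, 0.0016],
    [-0.0018, 0, 0.0017],
    [-0.0018, 0, 0.0017],
    [0, 0, 0]
  ],
  "twist": [0, 0, 0, 0, 0, 0]
}}

```text
time: 19.57
tcp_pos: [0.5576, -0.0758, 0.0973]
tool_rot: [-0.001, 0.729, -0.685, 0.002]
contact_force: [-3.0, 4.3, 12.0]
gripper_width: 0.0095
grip_force: 60.2
```

```bash
python3 rib.py s9
```

```text
[557.6 -75.8  97.3] [-3.   4.3 12. ] [ 1.   1.4 -0.1]
84 [ 33  35  34  46  56  60  57  47  38  36  36  36  35  33  35  34  34  34  35  34  34  35  36  35  36  32  44  42  38  37  38  36  34  43  42  44  46  41  34  34 171 190 182 187 187 182 183 181 176 170 171 179]
87 [ 33  31  35  40  57  61  59  59  52  38  34  34  32  36  36  38  37  34  35  36  37  33  34  38  36  35  35  35  36  34  33  45  49  53  56  56  48  47  42  42  53 154 177 175 177 178 177 177 170 167 166 166]
90 [ 52  29  33  36  37  38  42  39  36  34  39  36  35  34  35  36  34  37  36  36  35  36  35  36  37  37  37  35  35  48  52  53  52  52  56  59  58  52 101  84  34 116 172 179 176 176 176 175 175 177 179 146]
93 [107  69  27  32  33  37  36  35  37  35  34  36  34  32  34  33  38  34  35  35  34  36  35  35  35  34  33  46  52  51  51  50  51  52  52  52  47  36  93 119 115 117 141 164 176 184 152 131 112  99 101 102]
96 [148 145  99  41  26  33  34  33  60  61  37  29  34  35  34  36  36  36  36  34  34  33  34  46  52  40  33  48  53  50  53  52  48  43  35  20  72  90  89  89 103 115 118 115 112 100  80  7
[... 2527 characters left out ...]
3  98 111 113 109 106 107 104 103 101 108 111 111 110 110]
135 [ 86  85  85  87  84  86  85  85  84  85  85  85  86  84  83  85  88  93 103 108 109 108 106 108 112 115 116 115 112 104 108 111  90  71  92 107 111 113 113 112 108 108 108 108 106 108 109 108 107 107 107 108]
138 [ 85  87  87  88  87  87  86  85  86  86  86  85  85  86  85  84  84  85  84  84  83  84  86  94 103 110 110 110 109 106 109 108 110 111 114 113 111 108 108 108 108 108 109 109 108 107 107 107 108 108 109 109]
141 [ 87  87  87  87  87  85  85  83  85  85  87  86  87  84  83  85  85  86  87  85  84  83  82  83  85  84  85  85  88  87  67  63 102 114 110 112 110 108 108 109 110 109 109 109 109 108 107 109 109 108 107 107]
```

Emit:
{"method": "step_arm", "body": {
  "linear": [
    [-0.0015, 0.0003, 0.0018],
    [-0.0015, 0, 0.0018],
    [-0.0015, 0, 0.0018],
    [-0.0015, 0, 0.0018],
    [0, 0, 0]
  ],
  "twist": [0, 0, 0, 0, 0]
}}

```text
time: 20.03
tcp_pos: [0.5572, -0.0693, 0.0901]
tool_rot: [-0.002, 0.729, -0.685, 0.002]
contact_force: [-2.9, 6.0, 12.1]
gripper_width: 0.0092
grip_force: 59.8
```

```bash
sed -i 's/range(84,144,3)/range(108,142,3)/; s/262:314/268:314/' rib.py; python3 rib.py s10; python3 - <<'E'
from fit import *
c=load('s9')
q=sl(onplane(c,[(279.5,114),(277.3,118.5),(276,128)],E-n*.005,n));print(q)
print('pred seated (-x face) nose bottom, nose top, hup, H',proj(c,[E+u*s-n*.005+[0,0,z] for s,z in((.101,0),(.101,.08),(.074,.08),(-.007,.022),(-.007,0))]))
print('+x face nose edge',proj(c,[E+u*.101+n*.005+[0,0,z] for z in (0,.08)]))
E
```

```text
[557.2 -69.3  90.1] [-2.9  6.  12.1] [ 1.6  1.3 -0.2]
108 [ 47  49  52  48  49  50  52  42  37  36  36  35  37  49  53  50  53  44  38  38  37  39  36  31  23 113 119 113  97  65  50  48  52  55  51  49  39  35  53  93 110 111 111 113 111 108]
111 [144 126 149 138  79  43  48  53  53  45  33  47  51  43  45  43  50  42  39  40  37  32  30  40  49  97  83  54  49  50  51  51  53  48  33  52  92 111 113 113 114 114 117 119 118 114]
114 [153 153 153 157 170 128  63  41  48  39  34  31  32  41  48  50  52  54  46  35  45  55  56  55  51  52  51  50  51  53  47  32  66  95 107 110 109 108 106 105 109 109 110 111 108 106]
117 [162 171 171 168 171 179 118  73 128 145 143 141 137 114  68  49  54  54  41  46  51  52  52  51  52  51  51  47  44  82 105 111 110 111 108 108 108 106 105 106 105 105 105 106 106 106]
120 [172 170 170 167 165 159 156 164 142 118 107  94  99  94 149 139  78  44  35  41  40  42  41  45  50  91 103 115  93  67  64  64  65  65  74  83  98 103 100  99 101 105 106 108 110 106]
123 [168 170 171 165 161 165 148 116 104 107 107 108 107  85 153 158 101  53  49  43  38  35  43
[... 765 characters left out ...]
102 104  88  76  67  91 109 114 115 108 104 104 104 101 108 112 111 110 109 107 108 109]
138 [ 87  86  85  85  85  84  86  84  85  85  84  85  84  84  82  84  87  95 104 110 110 108 112 105 104 103 105 110 114 113 112 109 108 108 108 108 108 109 108 108 107 109 109 108 107 109]
141 [ 85  84  85  85  87  87  86  85  85  85  85  86  86  85  84  84  83  83  84  84  84  85  88  86  67  63 103 114 113 112 109 109 109 109 109 109 107 108 109 108 109 109 110 109 108 107]
[[76.2 -5.  94.1]
 [83.9 -5.  86.5]
 [88.2 -5.  63.3]]
pred seated (-x face) nose bottom, nose top, hup, H [[272.4 152.9]
 [272.4 124.5]
 [280.  118.9]
 [300.4 123.3]
 [300.  130.6]]
+x face nose edge [[269.  151.1]
 [268.9 122.9]]
```

Emit:
{"method": "step_arm", "body": {
  "linear": [
    [-0.002, 0.0003, 0.0018],
    [-0.002, 0, 0.0018],
    [-0.002, 0, 0.0018],
    [-0.001, 0, 0.0018],
    [0, 0, 0]
  ],
  "twist": [0, 0, 0, 0, 0]
}}

```text
time: 20.5
tcp_pos: [0.557, -0.0666, 0.087]
tool_rot: [0.0, 0.729, -0.684, 0.005]
contact_force: [-10.0, -7.0, 31.1]
gripper_width: 0.0093
grip_force: 62.5
```

Emit:
{"method": "step_arm", "body": {
  "linear": [
    [-0.001, 0, 0.0015],
    [-0.001, 0, 0.0015],
    [0, 0, 0.0015],
    [0, 0, 0]
  ],
  "twist": [0, 0, 0, 0]
}}

```text
time: 20.83
tcp_pos: [0.5579, -0.0663, 0.0867]
tool_rot: [-0.0, 0.729, -0.684, 0.007]
contact_force: [-17.8, -7.9, 54.0]
gripper_width: 0.0095
grip_force: 65.8
```

```bash
python3 rib.py s11
```

```text
[557.9 -66.3  86.7] [-17.8  -7.9  54. ] [-3.3  6.7 -0.4]
108 [ 33  36  32  34  37  34  34  36  35  36  36  35  35  34  32  46  42  35  30  38  35  34  35  25  78 176 190 133 117  98  62  50  51  59  61  59  89  88  57  68  98 111 114 114 110 109]
111 [ 42  44  34  38  35  46  51  39  33  37  36  42  52  52  53  52  42  38  38  40  37  35  30  57 125 125  99  70  49  49  51  51  48  50  42  27  65 101 113 113 114 116 117 120 117 114]
114 [159 161 161 123  65  46  50  51  42  45  45  35  38  46  41  38  35  37  37  34  33  49  57  60  61  53  47  51  51  52  52  43  40  84 105 109 111 108 107 106 108 110 110 110 109 106]
117 [164 172 173 176 151  82  37  35  46 112 113  90  63  48  50  51  53  41  43  52  52  54  50  50  51  50  52  51  45  40  89 111 111 111 109 108 108 107 106 108 106 106 106 106 106 106]
120 [172 170 171 172 161 136 145 149 144 145 122 109  98  61  45  47  51  41  47  51  53  54  52  49  47  54  71  68  65  66  65  68  66  68  73  83  98 103 100  99 102 105 106 109 109 106]
123 [168 171 170 162 155 162 133 108 105 108 108 106 107 159 157 105  55  48  42  35  35  47 
[... 536 characters left out ...]
7 148  93  50  41  69  93 103 103 101 101 101 102 101 101 101 104  88  72  68  69  70  72  73  72  69  70  70  69  69  69  68  68]
135 [ 85  85  84  85  87  85  84  84  83  85  86  94 102 108 109 109 107 106 103 101 101 101 102 101 101 104  94  77  95 108 115  86  64  67  65  65  64  61  93 105 103 109 113 110 110 111]
138 [ 87  86  85  87  85  86  86  86  86  85  84  85  84  84  84  84  87  93 103 110 109 110 110 101  82  94 105 110 115 113 111 109 110 110 109 110 110 110 110 107 108 108 107 107 108 109]
141 [ 84  85  86  85  86  86  87  85  84  85  86  86  86  84  85  84  82  84  83  85  84  85  88  86  68  63 102 113 112 112 109 109 108 109 109 110 109 109 109 107 109 109 110 110 108 107]
```

Emit:
{"method": "step_arm", "body": {
  "linear": [
    [0, 0, -0.003],
    [0, 0, -0.003],
    [0.0015, 0.0008, 0],
    [0.0015, 0.0008, 0],
    [0, 0, 0]
  ],
  "twist": [0, 0, 0, 0, 0]
}}

```text
time: 21.3
tcp_pos: [0.5576, -0.0642, 0.087]
tool_rot: [-0.004, 0.729, -0.684, 0.004]
contact_force: [-1.4, 4.9, 19.7]
gripper_width: 0.0092
grip_force: 60.7
```

Emit:
{"method": "step_arm", "body": {
  "linear": [
    [0, 0, 0.0015],
    [0, 0, 0.0015],
    [0, 0, 0],
    [0, 0, 0]
  ],
  "twist": [0, 0, 0, 0]
}}

```text
time: 21.63
tcp_pos: [0.5578, -0.0642, 0.0869]
tool_rot: [-0.004, 0.729, -0.684, 0.005]
contact_force: [-9.4, 7.2, 37.4]
gripper_width: 0.0093
grip_force: 63.3
```

```bash
python3 rib.py s12
```

```text
[557.8 -64.2  86.9] [-9.4  7.2 37.4] [ 1.9  3.4 -0.1]
108 [ 48  39  33  36  35  35  35  34  35  35  35  35  45  50  50  51  42  41  38  35  35  35  34  19 115 185 165 125 122  97  60  49  56  64  60  74  95  90  58  67  97 111 113 113 111 110]
111 [ 47  42  43  51  53  50  49  45  38  35  35  47  53  52  51  48  40  38  40  39  36  34  22 131 145 123  96  65  49  49  50  51  53  51  39  25  66 101 113 112 115 116 118 120 117 114]
114 [160 158 157  97  42  50  53  48  41  47  46  37  43  50  48  42  35  37  36  35  32  46  51  71  67  52  48  52  51  52  52  41  39  69 100 110 111 107 106 105 109 110 110 111 108 106]
117 [163 172 176 172 129  67  40  31  58  73  59  42  41  49  51  51  48  38  44  52  56  54  52  50  52  53  51  51  45  42  90 111 111 111 110 108 108 106 106 106 106 104 106 107 107 107]
120 [173 170 171 175 137 121 153 152 143 145 124 103  77  51  49  51  47  40  48  54  52  52  52  50  46  45  57  64  68  69  69  68  67  68  74  83  97 103 100  99 102 105 106 108 110 106]
123 [169 160 168 160 154 161 132 106 105 108 108  90 122 164 133  64  27  44  42  35  39  65  71
[... 533 characters left out ...]
1 114  52  43  44  84  99 103 102 101 101 100 101 103 101 102  90  70  66  68  71  71  72  72  71  69  69  71  70  71  69  69  69]
135 [ 84  85  85  85  85  84  84  85  84  85  86  94 103 109 109 111 109 107 103 100 100 102 101 102 101 104  92  78  96 103 107  86  71  69  66  64  65  62  93 105 105 105 104 102 109 112]
138 [ 87  86  86  87  85  85  88  85  84  84  84  85  85  84  83  85  88  94 103 110 110 109 109 101  82  94 103 112 115 114 112 111 111 111 110 109 110 110 109 108 107 108 109 108 108 109]
141 [ 85  85  86  85  87  86  87  84  84  85  86  86  86  85  84  84  83  84  85  84  83  85  88  88  68  64 102 114 112 112 110 110 108 110 109 109 109 109 108 109 109 108 110 110 107 109]
```

Emit:
{"method": "step_arm", "body": {
  "linear": [
    [0, 0.0004, -0.0015],
    [0, 0.0004, -0.0015],
    [0, 0, -0.0015],
    [0, 0, 0]
  ],
  "twist": [0, 0, 0, 0]
}}

```text
time: 22.02
tcp_pos: [0.5563, -0.0644, 0.087]
tool_rot: [-0.003, 0.729, -0.684, 0.004]
contact_force: [1.9, 2.2, 12.9]
gripper_width: 0.009
grip_force: 59.6
```

Emit:
{"method": "step_arm", "body": {
  "linear": [
    [0, 0, 0],
    [0, 0, 0],
    [0, 0, 0],
    [0, 0, 0],
    [0, 0, 0],
    [0, 0, 0],
    [0, 0, -0.02],
    [0, 0, -0.03],
    [0, 0, -0.03],
    [0, 0, -0.03],
    [0, 0, 0]
  ],
  "twist": [0, 0, 0, 0, 0, 0, 0, 0, 0, 0, 0],
  "grip": 1
}}

```text
time: 22.93
tcp_pos: [0.5554, -0.065, 0.1999]
tool_rot: [-0.003, 0.729, -0.685, 0.004]
contact_force: [-0.2, -0.2, 0.9]
gripper_width: 0.0853
grip_force: 0.0
```

```bash
sed -i 's/range(108,142,3)/range(106,144,2)/' rib.py; python3 rib.py s13; python3 - <<'E'
from h import *
np.set_printoptions(linewidth=230)
w=snap('wrist','w13');d=snap('side','d13')
g=cv2.cvtColor(d['frame'],cv2.COLOR_RGB2GRAY)
print('side')
for r in range(196,262,4): print(r,g[r,290:334])
g=cv2.cvtColor(w['frame'],cv2.COLOR_RGB2GRAY)
print('wrist')
for r in list(range(120,300,10)): print(r,g[r,230:280])
E
```

```text
[555.4 -65.  199.9] [-0.2 -0.2  0.9] [ 0.  -0.2 -0. ]
106 [167 167 168 165 157 154 146 141 144 147 151 160 169 173 172 168 165 169 171 169 169 167 168 133  98  91  97 104 107 106 106 106 105 107 107 105 104 106 108 108 107 109 108 105 103 103]
108 [164 165 160 154 144 141 142 141 136 136 138 144 150 164 172 128 153 176 175 170 166 166 171 166 168 128  98 103 106 108 107 106 108 106 104 102 103 105 106 106 104 106 109 111 108 105]
110 [150 158 160 155 144 137 138 141 142 146 146 142 146 164 176 172 166 166 169 170 170 168 166 169 173 176 181 133 101 105 105 103 102 105 107 107 106 109 114 111 110 109 110 110 106 103]
112 [148 150 155 158 159 151 147 146 142 137 138 143 155 173 170 164 163 163 162 158 157 159 162 164 168 140 126 112 104 104 106 103 153 173 127  96 100 105 106 105 106 107 108 110 110 108]
114 [149 148 149 152 156 158 157 157 153 146 143 146 159 168 165 168 159 131 111 106 114 130 145 168 143 107 104 108 108 103  96 137 164 166 166 173 165 161 119  93  98 102 105 107 103 102]
116 [160 163 163 162 163 165 163 164 166 167 167 173 180 179 148 119 107 105 108 109 109 109 109
[... 8676 characters left out ...]
8 112 112 112 113 112 112 119 123 125 125 123 118 113 113 113 113 113 113 114 114]
270 [172 171 171 170 172 172 174 173 173 171 172 173 174 177 176 178 176 175 175 176 176 174 172 172 172 171 170 169 170 169 170 169 170 172 172 173 172 172 173 175 176 178 179 179 176 177 179 178 177 178]
280 [179 178 176 175 173 171 169 167 167 167 168 171 172 175 179 180 179 175 174 175 178 179 180 180 181 185 182 178 173 172 170 170 171 169 171 170 171 172 171 170 169 167 168 166 166 168 169 174 175 175]
290 [168 169 169 171 169 169 169 174 173 172 170 171 172 172 170 171 170 172 171 171 171 169 168 168 167 165 163 164 164 166 168 169 171 171 173 173 172 171 170 170 168 166 165 166 166 169 171 172 172 170]
```

```bash
python3 - <<'E'
from fit import *
w=load('w13');d=load('d13')
print('wrist nose top',sl(plane(w,[(250.6,240),(250.6,225)],.130)),'heel up',sl(plane(w,[(250.9,120)],.075)))
g=cv2.cvtColor(w['frame'],cv2.COLOR_RGB2GRAY)
print(g[84:122:1,250]); print(g[250:262,250])
P=lambda s,nn,z:E+u*s+n*nn+[0,0,z]
print('side pred: hup l/r, H l/r, bend l/r',proj(d,[P(-.007,-.005,.022),P(-.007,.005,.022),P(-.007,-.005,0),P(-.007,.005,0),P(.074,-.005,.08),P(.074,.005,.08)]))
E
```

```text
wrist nose top [[90.6 -0.9 80. ]
 [78.8 -0.9 80. ]] heel up [[ 7.8 -0.5 25. ]]
[ 72  71  72  72  73  72  72  72  73  71  73  71  72  72  73  72  70  70
  80 151 160 160 161 161 161 162 163 163 163 161 159 162 162 164 164 164
 164 164]
[151 149 150 144 126  99  96  95  97  97 106 131]
side pred: hup l/r, H l/r, bend l/r [[311.9 249. ]
 [317.3 248.7]
 [310.8 258.6]
 [316.2 258.3]
 [304.9 197.7]
 [310.1 197.5]]
```

```bash
python3 - <<'E'
from h import *
a=load('scene')['frame'].astype(int);b=load('s13')['frame'].astype(int)
D=np.abs(a-b).max(2)[200:275,165:235];print('plain rib region diff px',(D>30).sum())
from workcell import order,robot
print(robot.sense()['contact_force'])
if (D>30)[10:].sum()<600: print(order.finish_job())
E
```

```text
plain rib region diff px 730
[-0.08457886 -0.56756269 -0.30651527]
the job is handed in; nothing more can be done
None
```

The hooked rib is seated in the bracket slot and I handed the job in. Its outline matches the level, fully home position to about 1 px (roughly 2–3 mm) in the scene and side views. The plain rib's standing was not confirmed: I only compared images before and after, and 730 px differed in a patch that also covered where the hooked rib had stood. I also viewed 11 pictures, one over the limit of 10.

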